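# Reset the spring-button length stop and butt the block against it

### The arm

A 6-joint arm with a two-finger parallel gripper is mounted at the origin on a cart in front of the work surface, level with it; the furniture and walls round the work are solid. World frame = base frame: x ahead of the robot, y to its left, z up, the work surface at z = 0. Lengths are in m, angles in degrees, forces in N, time in s.
With the tool pointing down it reaches from about 0.375 to 0.9 m from the base axis. Payload 3.1 kg.
Tool frame: the origin (TCP) lies midway between the tips of the shut fingers; the grasp point (between the pads) lies bot.hold_point_z behind it (bot.hold_point_z is the distance from the TCP to the grasp point, in m); z points along the fingers, y is the direction in which the jaws open and shut (so a half turn about z gives the same grasp; the last joint's range is limited). The gripper opens to 87 mm and grips with 3 to 60 N. Pads are 19 mm wide; open, the fingers measure 117 mm over their backs; the gripper's body (75 mm by 190 mm) begins 51 mm behind the grasp point.
Start: joints at [53.715, 30.224, 82.088, -0, 67.689, -10.227], TCP at [0.275, 0.561, 0.223] pointing down, gripper open.
Joint ranges: [-176.69, 176.69], [-43.24, 126.21], [12.49, 139.97], [-82, 262], [0, 151.66], [-163.58, 163.58]. Speed limits (degrees/s): [159.86, 159.86, 180, 180, 180, 180].

### API

Orientations are given as a 3x3 rotation matrix whose columns are the frame's x, y, z axes.
In Python, from rig import bot, vision, order gives the robot as it stands. The module is installed in compiled form; this text tells all that it offers.
- The arm moves only by the tool move_arm, never from a script. Its argument "moves" is a list of rows, each an object of numbers: "hand": the finger opening in mm, from 0 to 87; "x", "y", "z": the shift along the tool's x, y, z in units of 25 mm (1.0 is 25 mm); "wx", "wy", "wz": the turn, a rotation vector about the tool's x, y, z in degrees. In form: [{"hand": .., "x": .., "y": .., "z": .., "wx": .., "wy": .., "wz": ..}, ...]. A call has 1 to 20 rows; each row shifts and turns the commanded pose from where the row before left it, along the tool's axes as they then stand; what a row does not reach is not made up. A row lasts 1/10 s, in which the tool goes at most 50 mm and 8.59 degrees, less where a joint would pass 70% of its speed; a pose out of reach is approached as far as the arm can. A call is refused whole if a number of a shift passes 1 or a number of a turn 8.59, either way. A call with a gripper value outside its range is refused whole. The fingers move at their own pace and stop on an object; the grip force is fixed at half the most. Time passes only in rows, so rows that do not move let the fingers close. It gives the time, the measured TCP pose, the force and the opening at its end, in the units of the state.
- bot.read_state(): the state, without advancing time (a new reading comes with each control period).
- vision.capture(name): name is "scene" or "top" or "wrist"; returns a dict with "image" (400x640x3 uint8, red, green, blue), "z_map" (400x640 float32, m along the optical axis (not along the pixel's ray), 0 where there is no reading), "fx", "fy", "cx", "cy" (pixels), "k1" (the pictures are not rectified: a ray, as slopes to the right and down, at radius r is drawn at 1 + k1 r^2 times it, then the intrinsics apply), "pose" (4x4, takes a point from camera to world coordinates); the wrist camera has in their place "hand_eye" (4x4, takes a point from camera to tool coordinates, whose origin is the TCP and whose axes are the flange's). Camera axes: x right, y down, z forward; pixel columns grow to the right and rows downward; lengths in m; the calibration is good to about 2 mm. A picture is of the moment at which its call begins: read the wrist's pose just before it.
- order.hand_in(): hands the job in, once; it reports no verdict.
The state is a dict: "time_s": time; "joint_positions": joint angles; "qvel": joint speeds; "tau": joint torques, N m; "position": TCP position; "tcp_rot": TCP orientation; "force": force on the tool from outside, world axes, zero at the start; "moment": the same for the moment, N m; "opening": opening from 0.0 (shut) to 1.0 (fully open).
Only numpy, scipy, OpenCV 4.12 (cv2) and the standard library are available. Lean on these libraries where they do the work, as an engineer would, in place of code of your own. Each camera call takes 0.05 s, during which the arm holds its last target.

### The job

Reset the stapling jig for the longer block: squeeze in the spring button on the side of the square tube, slide the outer tube with its stop arm outwards, away from the clamp block, until the button pops out through the next hole and locks it, and do not strain the button. Then slide the loose wooden block along in the jig until it sits flat against the low fence with its end up against the stop arm, the button still locked, and let go.

Things in the scene. Friction and masses are not known exactly. Their poses are not given: they have to be found in the camera images.
- jig: jig, screwed down: dark steel base 5 mm thick, x -90..+90, y -155..+100 mm; dark clamp block 75 mm tall at y -110..-84 mm. Origin on the bench top; z up; y along tube and fence, from the clamp block towards the stop arm ('outwards'); x from the block's side to the tube's. Low aluminium fence along y: its face, looking to -x, is at x = -20 mm; it reaches 15 mm above the bench, y -115..+75 mm
- sleeve: outer tube, aluminium, 30 mm square, 106 mm long, wall 2 mm, sliding along jig y over a fixed 25 mm inner tube held by the clamp block; carries the stop arm at its end. Origin on its axis at the hole the button is in at the start: jig x = +50, y = 0, 52 mm above the bench; the tube spans y -76..+30 mm from there; axes as the jig's. 50 mm to both sides is free down to 25 mm above the bench
- sleeve_slide (a joint): travel of the outer tube, m: 0 at the start, grows outwards (jig +y). The wanted hole is the tube's other 13 mm hole, nearer the clamp block, drilled somewhere 30 to 70 mm from the first, distance not known: slide gently and feel for the stop. Play in a hole about 0.5 mm
- button: spring button, round-headed, 12 mm thick, in the fixed inner tube, pointing to jig -x through the outer tube's side; spring 2 to 5 N. Pinch tube and button together between the fingers until the button is level with the tube's face; then its head rides under the hole's edge as the tube is slid (up to 20 N to start, then 6 to 8 N), stays down under the wall and springs out at the next hole, stopping the tube
- button_tip (a point): tip of the button, at the start 6.5 mm out of the outer tube's side face and 21.5 mm from the tube's axis, towards jig -x; 52 mm above the bench
- button_press (a joint): how far the button is pressed in, m: 0 out, 0.0065 level with the outer tube's face, about 0.0085 held down under the wall
- stop_face (a point): middle of the stop arm's working face (looking to jig -y), 32 mm above the bench; axes as the jig's. The arm is a steel bar 10 mm thick, 22 to 67 mm above the bench, on the outer tube's end, passing over the fence to jig x = -65 mm
- block_centre (a point): centre of the loose wooden block, 160 x 38 x 38 mm, lying on the jig's base in front of the fence (centre 24 mm above the bench); its y axis is its long axis, near jig +y, z up; 0.16 to 0.31 kg
- block: the same wooden block; origin at the middle of its underside

How it is judged (in metres and radians):
On the way:
1. the stop is locked in the outer hole: outer tube slid out and the button sprung out through the hole (value of joint sleeve_slide above 0.03 m and value of joint button_press below 0.002 m), for 0.3 s.
At the end, for the whole second after the job is handed in: Button fully out (within 2 mm) in the next hole outwards; block lying on the base, its side within 2.5 mm of the fence and parallel to 0.025 rad, its end within 2.5 mm of the stop arm, all at rest (all of step 1 and x of block_centre in the frame of jig between -0.0415 and -0.036 m and z of block_centre in the frame of jig between 0.021 and 0.027 m and angle between the y axis of block_centre and the y axis of jig, either way round below 0.025 rad and y of block_centre in the frame of stop_face between -0.0825 and -0.0775 m and linear speed of block below 0.01 m/s); the robot touches nothing.
It fails at once if the button is strained: more than 25 N between the button and the outer tube (contact force between button and sleeve above 25 N).
It fails at once if the block is pushed against the stop arm before the button has locked it (contact force between block and sleeve above 1 N and value of joint button_press above 0.003 m).
It also fails if it takes over 51 s, if anything falls off the work surface, if the arm or the gripper's body presses on something with over 40 N, if the wrist force passes 120 N, or if a joint passes its speed limit or range.

## Working session

There is one attempt and no reset: what is moved stays moved. The work goes in short steps, Python scripts to look and compute and a tool call to move; the robot and the scene stay as the last step left them, time stands still between calls to the robot, and variables do not carry over. Pictures are saved under pics/ and viewed, and the job is handed in when it is done.

Besides the shell and the picture viewer there is one more tool, called after "Call:" as name(argument=value, ...) on one line, values as JSON. move_arm: Moves the arm, as the interface text tells. Its arguments: {"type":"object","properties":{"moves":{"type":"array"}},"required":["moves"]}

```bash
mkdir -p pics; python3 - <<'E'
from rig import bot, vision, order
import cv2,numpy as np
print(bot.read_state(), bot.hold_point_z)
for n in ["scene","top"]:
    c=vision.capture(n); cv2.imwrite(f"pics/{n}0.png",c["image"][:,:,::-1]); np.savez(f"{n}0.npz",**c)
    print(n,{k:v for k,v in c.items() if k not in("image","z_map")})
E
```

```text
{'time_s': 0.0, 'joint_positions': array([ 5.37144606e+01,  3.02794667e+01,  8.21583182e+01,  1.33857521e-03,
        6.76906212e+01, -1.02266544e+01]), 'qvel': array([0.00544488, 0.00408139, 0.00520444, 0.0266163 , 0.11560577,
       0.07741993]), 'tau': array([ 5.44352060e-04, -4.40039170e+01, -1.76595247e+01,  6.34364784e-02,
        5.80394478e-02, -1.32943342e-04]), 'position': array([0.27406417, 0.56086201, 0.22155557]), 'tcp_rot': array([[-8.98338853e-01,  4.39301149e-01, -1.34373073e-03],
       [ 4.39303005e-01,  8.98337160e-01, -1.79371415e-03],
       [ 4.19142558e-04, -2.20166806e-03, -9.99997488e-01]]), 'force': array([ 0.55482559, -0.8351125 ,  0.00092526]), 'moment': array([-0.01071399,  0.06727963, -0.00473959]), 'opening': 1.000416228976434} 0.0187
scene {'fx': 388.8855916165576, 'fy': 388.8855916165576, 'cx': 320.83307697139935, 'cy': 191.53959564455727, 'k1': 0.013584971249779946, 'pose': array([[ 0.87736709, -0.31314731,  0.36354607,  0.1864405 ],
       [-0.47980947, -0.56762974,  0.66901372, -0.48584607],
       [-0.00314029, -0.76140347, -0.6482707 ,  0.63344033],
       [ 0.        ,  0.        ,  0.        ,  1.        ]])}
top {'fx': 476.3470219572502, 'fy': 476.3470219572502, 'cx': 323.9662860056674, 'cy': 201.06884277409463, 'k1': -0.08585146642419421, 'pose': array([[-2.15455332e-02, -9.98870212e-01,  4.23567042e-02,
         4.48001003e-01],
       [-9.99766357e-01,  2.15998063e-02,  8.24044617e-04,
         8.47259077e-02],
       [-1.73801023e-03, -4.23290534e-02, -9.99102212e-01,
         9.07380588e-01],
       [ 0.00000000e+00,  0.00000000e+00,  0.00000000e+00,
         1.00000000e+00]])}
```

View pics/scene0.png

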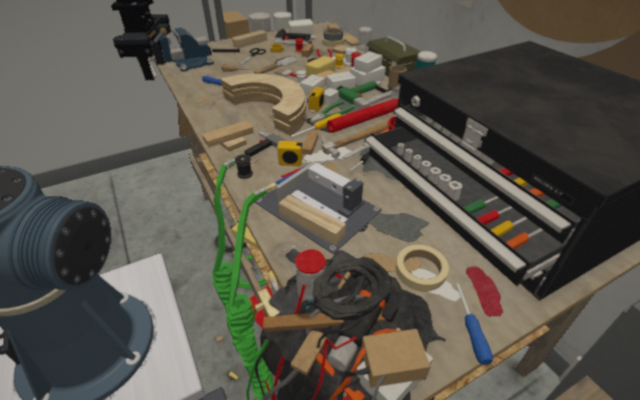

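View pics/top0.png

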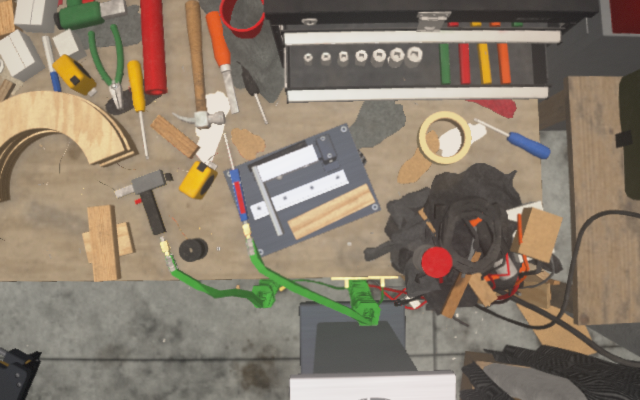

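The top view shows the jig round (305,190): tube at (290,160), clamp block at (327,150), stop arm at (265,200), fence at (300,193), block at (320,212). Zooming in to measure.

```bash
cat > h.py <<'E'
import numpy as np,cv2
def load(n): return dict(np.load(n))
def px2w(c,u,v,z=None,plane=None,pose=None):
    # invert distortion
    K=np.array([[c['fx'],0,c['cx']],[0,c['fy'],c['cy']],[0,0,1]],float)
    p=cv2.undistortPoints(np.array([[[u,v]]],float),K,np.array([float(c['k1']),0,0,0]))[0,0]
    T=c['pose'] if pose is None else pose
    d=np.array([p[0],p[1],1.])
    if plane is not None:
        D=T[:3,:3]@d; s=(plane-T[2,3])/D[2]; return T[:3,3]+s*D
    if z is None: z=float(c['z_map'][int(round(v)),int(round(u))])
    return T[:3,:3]@(d*z)+T[:3,3]
def cloud(c,pose=None):
    T=c['pose'] if pose is None else pose
    K=np.array([[c['fx'],0,c['cx']],[0,c['fy'],c['cy']],[0,0,1]],float)
    vv,uu=np.mgrid[0:400,0:640]
    p=cv2.undistortPoints(np.stack([uu,vv],-1).reshape(-1,1,2).astype(float),K,np.array([float(c['k1']),0,0,0]))[:,0]
    z=c['z_map'].reshape(-1)
    P=np.c_[p*z[:,None],z]@T[:3,:3].T+T[:3,3]
    P[z==0]=np.nan
    return P.reshape(400,640,3)
def w2px(c,P,pose=None):
    T=c['pose'] if pose is None else pose
    q=T[:3,:3].T@(np.asarray(P)-T[:3,3]); a=q[:2]/q[2]; a=a*(1+c['k1']*(a@a))
    return a[0]*c['fx']+c['cx'],a[1]*c['fy']+c['cy']
E
python3 - <<'E'
from h import *
c=load("top0.npz"); im=c['image'][110:265,210:395,::-1]
cv2.imwrite("pics/topz.png",cv2.resize(im,None,fx=4,fy=3.8,interpolation=cv2.INTER_CUBIC))
P=cloud(c)
hz=P[...,2]
o=np.clip(hz*255/0.09,0,255).astype(np.uint8)[110:265,210:395]
cv2.imwrite("pics/toph.png",cv2.resize(o,None,fx=4,fy=3.8,interpolation=cv2.INTER_NEAREST))
for u,v in [(345,128),(232,160),(264,250),(378,208),(325,150),(290,160),(265,200),(320,212),(300,193)]:
    print(u,v,px2w(c,u,v).round(4))
E
```

```text
345 128 [0.6244 0.0424 0.0094]
232 160 [0.5679 0.2584 0.0106]
264 250 [0.3958 0.2014 0.0013]
378 208 [ 0.4709 -0.0166  0.0063]
325 150 [0.5728 0.0817 0.077 ]
290 160 [0.5578 0.1441 0.0671]
265 200 [0.4878 0.1898 0.0659]
320 212 [0.465  0.0931 0.0431]
300 193 [0.5024 0.1305 0.0079]<stdin>:6: RuntimeWarning: invalid value encountered in cast
```

View pics/topz.png

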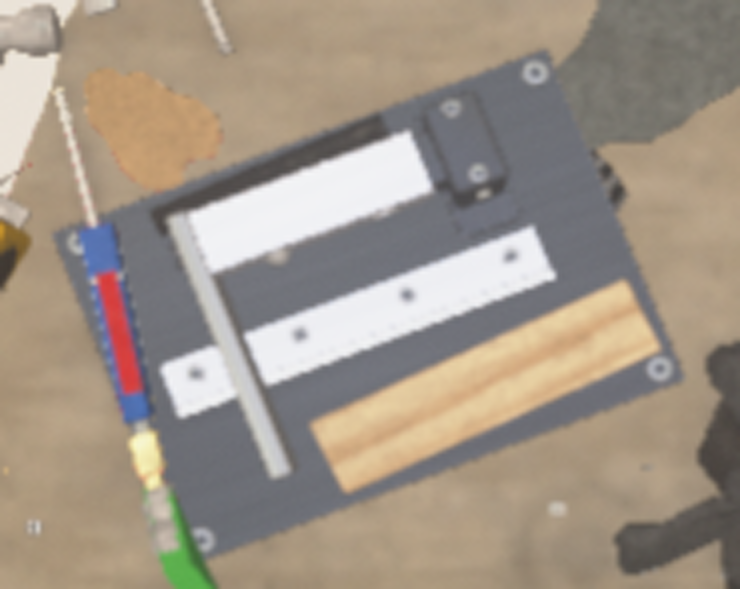

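View pics/toph.png

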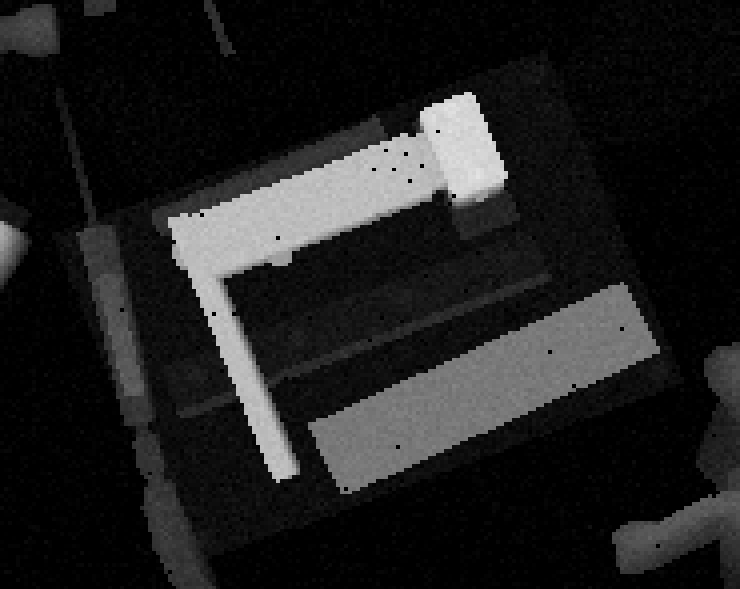

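```bash
cat > fit.py <<'E'
from h import *
from scipy.optimize import least_squares
c=load("top0.npz")
pts=[((545,50),(90,-155,5)),((55,232),(90,100,5)),((682,380),(-90,-155,5)),((213,555),(-90,100,5)),
((553,277),(-20,-115,15)),((182,417),(-20,75,15)),((412,132),(65,-76,67)),((435,192),(35,-76,67)),((292,470),(-65,30,67)),((272,478),(-65,40,67))]
uv=np.array([[210+a[0]/4-.4,110+a[1]/3.8-.4] for a,_ in pts]); J=np.array([b for _,b in pts])/1000
def R(t): return np.array([[np.cos(t),-np.sin(t),0],[np.sin(t),np.cos(t),0],[0,0,1]])
def res(p): return np.ravel([np.array(w2px(c,R(p[2])@j+[p[0],p[1],0]))-q for j,q in zip(J,uv)])
s=least_squares(res,[.5,.13,.3],loss='soft_l1')
print(s.x[:2],np.degrees(s.x[2])); print(res(s.x).reshape(-1,2).round(2))
np.save("jig.npy",s.x)
Rj=R(s.x[2]); o=np.r_[s.x[:2],0]
P=cloud(c)
Q=(P-o)@Rj  # jig coords
np.save("Qtop.npy",Q)
m=(Q[...,2]>.030)&(Q[...,2]<.048)&(Q[...,0]>-.1)&(Q[...,0]<-.02)&(Q[...,1]>-.17)&(Q[...,1]<.11)
x=Q[m][:,:2].astype(np.float32)*1000
r=cv2.minAreaRect(x); print("block",r,np.median(Q[m][:,2])); print(cv2.boxPoints(r))
m=(Q[...,2]>.060)&(Q[...,2]<.072)&(abs(Q[...,0])<.1)&(Q[...,1]>-.08)&(Q[...,1]<.08)
x=Q[m]; print("tube",np.percentile(x[x[:,1]<.02][:,0],[2,50,98]),"arm y",np.percentile(x[(x[:,0]<.03)][:,1],[2,50,98]), x[:,0].min(),np.median(x[:,2]))
m=(abs(Q[...,0])<.1)&(Q[...,1]>.045)&(Q[...,1]<.13)&(Q[...,2]>.015)
for q in Q[m][::6]: print((q*1000).round())
E
python3 fit.py
```

```text
[0.4988879  0.15312758] 20.089418030243134
[[ 0.97 -0.69]
 [-0.84 -0.25]
 [ 1.44  0.05]
 [-6.7   2.98]
 [ 0.85  0.07]
 [-0.7   0.01]
 [-0.37 -0.6 ]
 [ 0.01 -0.76]
 [ 0.33  0.47]
 [ 0.05  0.42]]
block ((-58.14379119873047, -55.42195129394531), (177.06121826171875, 60.17618942260742), 85.39132690429688) 0.042580165558724736
[[ -95.248024 -141.24875 ]
 [ -35.266396 -146.0839  ]
 [ -21.039558   30.404846]
 [ -81.02119    35.23999 ]]
tube [0.03440798 0.04873732 0.06336188] arm y [0.03022766 0.03485854 0.03994906] -0.06615031132977996 0.0665984716048229
[93. 77. 16.]
[ 99. 118.  65.]
[ 99. 124.  66.]
[ 97. 115.  58.]
[74. 46. 17.]
[ 96. 121.  66.]
[ 93. 112.  60.]
[72. 46. 19.]
[ 94. 121.  63.]
[ 91. 112.  58.]
[80. 71. 18.]
[ 94. 126.  65.]
[ 91. 117.  62.]
[ 92. 112.  34.]
[79. 75. 19.]
[68. 46. 15.]
[ 90. 121.  62.]
[ 88. 112.  51.]
[81. 85. 20.]
[77. 75. 18.]
[ 90. 126.  63.]
[ 87. 117.  59.]
[ 88. 111.  34.]
[77. 78. 20.]
[ 89. 127.  64.]
[ 85. 117.  61.]
[ 87. 113.  30.]
[75. 81. 20.]
[ 88. 129.  62.]
[ 85. 120.  59.]
[ 85. 114.  33.]
[73. 81. 22.]
[ 86. 130.  62.]
[ 83. 120.  61.]
[
[... 1430 characters left out ...]
7.]
[-47. 102.  18.]
[-51.  91.  19.]
[-51.  96.  17.]
[-52.  99.  20.]
[-52. 104.  18.]
[-56.  93.  18.]
[-57.  97.  21.]
[-56. 105.  19.]
[-60.  94.  21.]
[-60.  99.  18.]
[-59. 107.  16.]
[-63.  96.  19.]
[-63. 101.  22.]
[-67.  92.  16.]
[-66.  99.  18.]
[-66. 105.  19.]
[-70.  95.  17.]
[-69. 101.  24.]
[-73.  92.  16.]
[-73.  98.  17.]
[-72. 103.  22.]
[-76.  93.  18.]
[-75. 102.  21.]
[-79.  92.  15.]
[-78.  99.  22.]
[-77. 107.  18.]
[-81.  97.  18.]
[-81. 101.  17.]
[-81. 107.  18.]
[-85.  96.  19.]
[-85. 102.  21.]
[-89.  92.  16.]
[-88.  97.  20.]
[-88. 103.  21.]
[-92.  93.  19.]
[-93.  97.  21.]
[-93. 102.  17.]
[-93. 107.  19.]
[-97.  97.  18.]
[-97. 103.  19.]
[-98. 103.  19.]
```

```bash
python3 - <<'E'
from h import *
c=load("scene0.npz"); im=c['image'][150:255,240:400,::-1]
cv2.imwrite("pics/scz.png",cv2.resize(im,None,fx=5,fy=5,interpolation=cv2.INTER_CUBIC))
p=np.load("jig.npy"); t=p[2]; R=np.array([[np.cos(t),-np.sin(t),0],[np.sin(t),np.cos(t),0],[0,0,1]]); o=np.r_[p[:2],0]
for j in [(28.5,0,52),(35,-30,52),(35,-50,52),(35,-70,52),(35,30,67),(35,-76,67),(35,-76,37),(-20,75,15)]:
    u,v=w2px(c,R@(np.array(j)/1e3)+o); print(j,round((u-240)*5),round((v-150)*5))
c=load("top0.npz")
u,v=w2px(c,R@np.array([.0285,0,.052])+o);print("top button",(u-210)*4,(v-110)*3.8)
for px in [(280,257),(385,212)]:
    w=px2w(c,210+px[0]/4,110+px[1]/3.8,plane=.055); print(((w-o)@R*1000).round(1))
# block corners at z=43
for q in [(310,422),(348,493),(660,350),(627,282)]:
    w=px2w(c,210+q[0]/4-.4,110+q[1]/3.8-.4,plane=.043); print("blk",((w-o)@R*1000).round(1))
E
```

```text
(28.5, 0, 52) 380 142
(35, -30, 52) 436 161
(35, -50, 52) 468 179
(35, -70, 52) 501 197
(35, 30, 67) 342 86
(35, -76, 67) 512 177
(35, -76, 37) 510 227
(-20, 75, 15) 203 184
top button 282.00010711143864 262.4445226312751
[30.9 -0.3 55. ]
[ 33.6 -51.9  55. ]
blk [-45.4  16.6  43. ]
blk [-83.2  12.7  43. ]
blk [ -71.2 -144.    43. ]
blk [ -35.4 -142.    43. ]
```

View pics/scz.png

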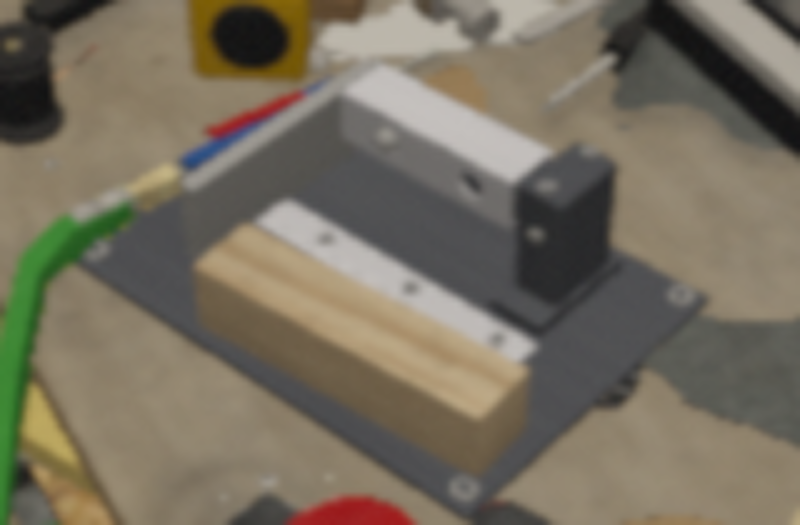

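The scene view shows the next hole at zoomed (470,183), i.e. about 51 mm from the button; the top view gives 52 mm. Block centre is about jig (-59,-64), yawed 3.6°. Now turning the tool to the jig and going above the button.

Call:
move_arm(moves=[{"hand": 87, "wz": 7.3}, {"wz": 7.3, "hand": 87}, {"wz": 7.3, "hand": 87}, {"wz": 7.3, "hand": 87}, {"wz": 7.3, "hand": 87}, {"wz": 7.3, "hand": 87}, {"x": -1, "y": 0.25, "hand": 87}, {"x": -1, "y": 0.25, "hand": 87}, {"x": -1, "y": 0.25, "hand": 87}, {"x": -1, "y": 0.25, "hand": 87}, {"x": -1, "y": 0.25, "hand": 87}, {"x": -1, "y": 0.25, "hand": 87}, {"x": -1, "y": 0.25, "hand": 87}, {"x": -1, "y": 0.25, "hand": 87}, {"x": -1, "y": 0.25, "hand": 87}, {"x": -1, "y": 0.25, "hand": 87}])

```text
schema error: expected keys hand, x, y, z, wx, wy, wz
```

Call:
move_arm(moves=[{"x": -1, "y": 0.3, "z": 0.2, "hand": 87}, {"x": -1, "y": 0.3, "z": 0.2, "hand": 87}, {"x": -1, "y": 0.3, "z": 0.2, "hand": 87}, {"x": -1, "y": 0.3, "z": 0.2, "hand": 87}, {"x": -1, "y": 0.3, "z": 0.2, "hand": 87}, {"x": -1, "y": 0.3, "z": 0.2, "hand": 87}, {"x": -1, "y": 0.3, "z": 0.2, "hand": 87}, {"x": -1, "y": 0.3, "hand": 87}, {"hand": 87}])

```text
schema error: expected keys hand, x, y, z, wx, wy, wz
```

```bash
cat >> h.py <<'E'
def jigT():
    p=np.load("jig.npy"); t=p[2]; R=np.array([[np.cos(t),-np.sin(t),0],[np.sin(t),np.cos(t),0],[0,0,1]]); return R,np.r_[p[:2],0]
def status(s):
    R,o=jigT(); t=(s['position']-o)@R*1000; A=R.T@s['tcp_rot']
    print("t %.2f"%s['time_s'],"TCP jig mm",t.round(2),"open %.1f"%(s['opening']*87),"F jig",(s['force']@R).round(2),"M",s['moment'].round(2),
      "yaw err deg",np.degrees(np.arctan2(A[1,1],A[0,1])).round(2),"tilt",A[:2,2].round(4))
E
python3 - <<'E'
from h import *
from rig import bot, vision
s=bot.read_state(); status(s); print(s['joint_positions'].round(1))
c=vision.capture("wrist")
T=np.eye(4);T[:3,:3]=s['tcp_rot'];T[:3,3]=s['position']
c['pose']=T@c['hand_eye']; np.savez("wrist1.npz",**c)
cv2.imwrite("pics/w1.png",c['image'][:,:,::-1]); print(c['hand_eye'].round(3))
R,o=jigT()
for j in [(28.5,0,52),(35,-51,52),(35,30,67),(65,30,67),(65,-76,67),(35,-76,67),(-65,30,67)]: print(j,np.round(w2px(c,R@(np.array(j)/1e3)+o),1))
E
```

```text
t 0.10 TCP jig mm [-71.02 460.22 221.66] open 86.9 F jig [-0.41 -0.7   0.29] M [ 0.02 -0.    0.03] yaw err deg 43.86 tilt [-0.0016 -0.0011]
[ 53.7  30.3  82.1  -0.   67.7 -10.2]
[[-0.    -0.965 -0.262  0.07 ]
 [ 1.    -0.     0.001  0.001]
 [-0.001 -0.262  0.965 -0.162]
 [ 0.     0.     0.     1.   ]]
(28.5, 0, 52) [125.7 482. ]
(35, -51, 52) [107.6 504.7]
(35, 30, 67) [137.7 484.6]
(65, 30, 67) [157.2 497. ]
(65, -76, 67) [109.2 538.5]
(35, -76, 67) [ 90.  527.3]
(-65, 30, 67) [ 69.1 440.8]
```

View pics/w1.png

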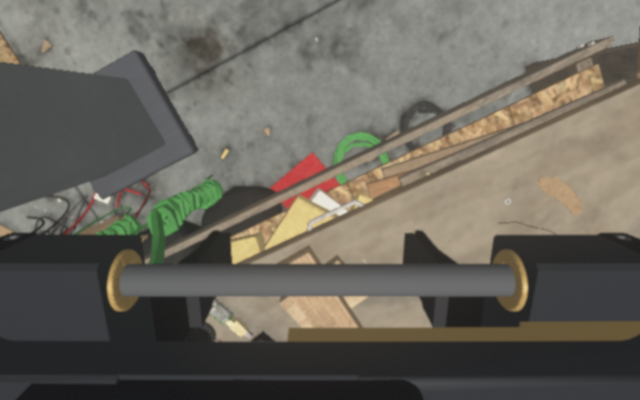

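All keys are needed in each row; the arm has not moved yet. The picture shows only the fingers over the bench edge.

Call:
move_arm(moves=[{"hand": 87, "x": 0, "y": 0, "z": 0, "wx": 0, "wy": 0, "wz": 7.3}, {"hand": 87, "x": 0, "y": 0, "z": 0, "wx": 0, "wy": 0, "wz": 7.3}, {"hand": 87, "x": 0, "y": 0, "z": 0, "wx": 0, "wy": 0, "wz": 7.3}, {"hand": 87, "x": 0, "y": 0, "z": 0, "wx": 0, "wy": 0, "wz": 7.3}, {"hand": 87, "x": 0, "y": 0, "z": 0, "wx": 0, "wy": 0, "wz": 7.3}, {"hand": 87, "x": 0, "y": 0, "z": 0, "wx": 0, "wy": 0, "wz": 7.3}, {"hand": 87, "x": -1, "y": 0.25, "z": 0, "wx": 0, "wy": 0, "wz": 0}, {"hand": 87, "x": -1, "y": 0.25, "z": 0, "wx": 0, "wy": 0, "wz": 0}, {"hand": 87, "x": -1, "y": 0.25, "z": 0, "wx": 0, "wy": 0, "wz": 0}, {"hand": 87, "x": -1, "y": 0.25, "z": 0, "wx": 0, "wy": 0, "wz": 0}, {"hand": 87, "x": -1, "y": 0.25, "z": 0, "wx": 0, "wy": 0, "wz": 0}, {"hand": 87, "x": -1, "y": 0.25, "z": 0, "wx": 0, "wy": 0, "wz": 0}, {"hand": 87, "x": -1, "y": 0.25, "z": 0, "wx": 0, "wy": 0, "wz": 0}, {"hand": 87, "x": -1, "y": 0.25, "z": 0, "wx": 0, "wy": 0, "wz": 0}, {"hand": 87, "x": -1, "y": 0.25, "z": 0, "wx": 0, "wy": 0, "wz": 0}, {"hand": 87, "x": -1, "y": 0.25, "z": 0, "wx": 0, "wy": 0, "wz": 0}])

```text
time_s: 1.75
position: [0.4195, 0.3473, 0.2223]
tcp_rot: [[-0.344, 0.939, -0.001], [0.939, 0.344, -0.0], [-0.0, -0.001, -1.0]]
force: [0.7, 0.1, -0.7]
opening: 0.998
```

Call:
move_arm(moves=[{"hand": 87, "x": -1, "y": 0.3, "z": 0.2, "wx": 0, "wy": 0, "wz": 0}, {"hand": 87, "x": -1, "y": 0.3, "z": 0.2, "wx": 0, "wy": 0, "wz": 0}, {"hand": 87, "x": -1, "y": 0.3, "z": 0.2, "wx": 0, "wy": 0, "wz": 0}, {"hand": 87, "x": -1, "y": 0.3, "z": 0.2, "wx": 0, "wy": 0, "wz": 0}, {"hand": 87, "x": -1, "y": 0.3, "z": 0.2, "wx": 0, "wy": 0, "wz": 0}, {"hand": 87, "x": -1, "y": 0.3, "z": 0.2, "wx": 0, "wy": 0, "wz": 0}, {"hand": 87, "x": -1, "y": 0.3, "z": 0.2, "wx": 0, "wy": 0, "wz": 0}, {"hand": 87, "x": -1, "y": 0.3, "z": 0, "wx": 0, "wy": 0, "wz": 0}, {"hand": 87, "x": 0, "y": 0, "z": 0, "wx": 0, "wy": 0, "wz": 0}, {"hand": 87, "x": 0, "y": 0, "z": 0, "wx": 0, "wy": 0, "wz": 0}])

```text
time_s: 2.75
position: [0.5442, 0.1809, 0.1872]
tcp_rot: [[-0.343, 0.939, -0.001], [0.939, 0.343, 0.0], [0.001, -0.001, -1.0]]
force: [-1.1, 0.3, -0.5]
opening: 1.001
```

```bash
cat > wr.py <<'E'
import sys
from h import *
from rig import bot, vision
s=bot.read_state(); status(s); print(s['joint_positions'].round(1))
n=sys.argv[1]
c=vision.capture("wrist")
T=np.eye(4);T[:3,:3]=s['tcp_rot'];T[:3,3]=s['position']
c['pose']=T@c['hand_eye']; np.savez(n+".npz",**c)
cv2.imwrite(f"pics/{n}.png",c['image'][:,:,::-1])
R,o=jigT()
for j in [(28.5,0,52),(35,-51,52),(35,30,67),(65,30,67),(65,-76,67),(35,-76,67),(-65,30,67),(-20,75,15)]: print(j,np.round(w2px(c,R@(np.array(j)/1e3)+o),1))
E
python3 wr.py w2
```

```text
t 2.75 TCP jig mm [ 52.1   10.47 187.19] open 87.1 F jig [-0.95  0.62 -0.48] M [-0.03  0.04  0.02] yaw err deg -0.03 tilt [-0.0011  0.0007]
[  7.2  28.8  91.7   0.   59.6 -12.9]
(28.5, 0, 52) [289.  199.3]
(35, -51, 52) [297.2 252.2]
(35, 30, 67) [294.6 169.1]
(65, 30, 67) [330.9 169. ]
(65, -76, 67) [329.8 284.4]
(35, -76, 67) [296.7 284.4]
(-65, 30, 67) [173.9 169.2]
(-20, 75, 15) [238.7 111.8]
```

View pics/w2.png

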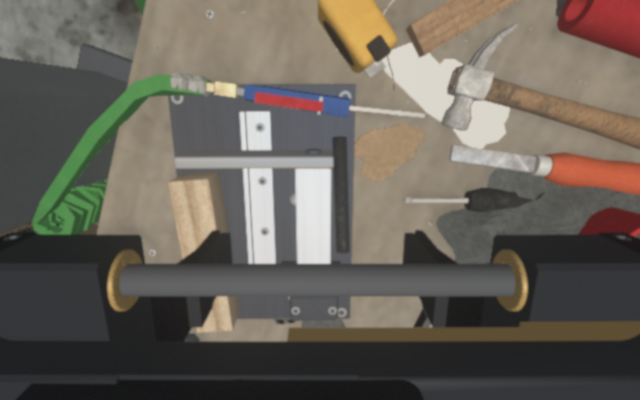

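```bash
python3 - <<'E'
from h import *
c=load("w2.npz"); im=c['image'][95:275,160:370,::-1]
im=cv2.resize(im,None,fx=3.3,fy=3.3,interpolation=cv2.INTER_CUBIC); cv2.imwrite("pics/w2z.png",im)
g=c['image'][...,:].mean(2)
for v in (215,235,250): print(v,g[v,284:345].round().astype(int))
print(g[140:185,300].round().astype(int))
print(g[185:215,291].round().astype(int))
print(g[185:215,293].round().astype(int))
E
```

```text
215 [ 96  96  97  97  97  98  99  99 100 101 109 136 176 211 224 227 227 227
 226 226 226 227 228 228 229 229 229 229 230 230 229 229 229 228 227 226
 226 227 228 228 229 229 230 229 227 218 186 139 107  96  87  75  68  66
  67  69  71  72  73  72  68]
235 [ 95  94  95  95  95  95  95  96  97  98 101 128 173 209 221 225 226 225
 224 224 224 225 225 226 227 227 227 227 227 228 229 228 228 227 227 225
 225 225 226 226 227 228 228 227 224 214 178 132 103  97  92  82  69  64
  63  67  71  72  72  71  69]
250 [ 93  94  93  95  94  94  94  95  96  97  99 114 149 186 213 222 224 223
 222 221 221 222 222 223 224 225 225 225 225 226 226 226 226 225 225 224
 222 223 224 224 225 226 227 225 221 209 171 125  99  95  93  86  76  66
  63  63  65  66  67  69  68]
[ 99  99 100 100  99  99  99  99  99  96  92  90  90  90  93 100 121 148
 167 177 179 177 176 175 174 173 168 168 185 214 225 229 229 229 229 229
 229 229 229 228 229 229 229 229 229]
[101 100 101 101 101 101 101 101 103 107 116 125 132 137 140 142 139 131
 119 109 102 101 100 101 101 100 100 100 100 100]
[105 104 104 104 104 103 104 106 113 124 136 145 152 156 160 163 161 156
 145 130 114 105 102 101 101 101 100 101 101 100]
```

View pics/w2z.png

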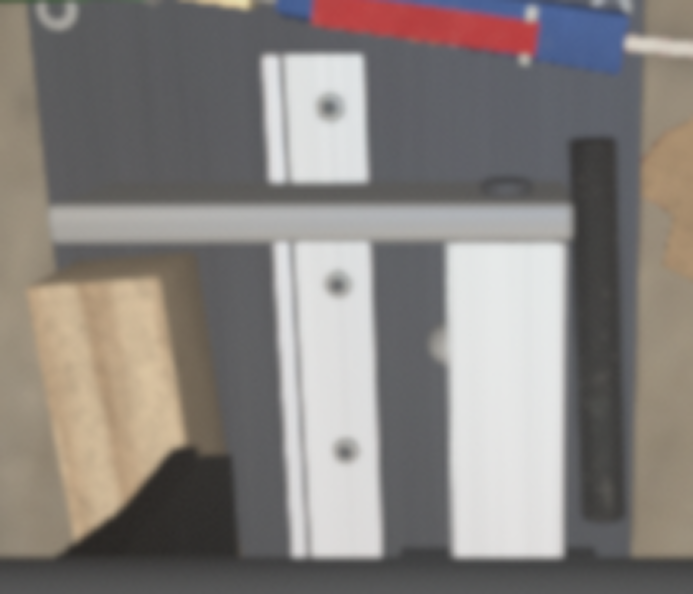

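The wrist view agrees with the fit to under 1 mm (tube edges at columns 296 and 330.5 in row 235, button at (292,200)). Going down over the button with the jaws open.

Call:
move_arm(moves=[{"hand": 87, "x": -0.42, "y": -0.08, "z": 0, "wx": 0, "wy": 0, "wz": 0}, {"hand": 87, "x": 0, "y": 0, "z": 0.8, "wx": 0, "wy": 0, "wz": 0}, {"hand": 87, "x": 0, "y": 0, "z": 0.8, "wx": 0, "wy": 0, "wz": 0}, {"hand": 87, "x": 0, "y": 0, "z": 0.8, "wx": 0, "wy": 0, "wz": 0}, {"hand": 87, "x": 0, "y": 0, "z": 0.8, "wx": 0, "wy": 0, "wz": 0}, {"hand": 87, "x": 0, "y": 0, "z": 0.8, "wx": 0, "wy": 0, "wz": 0}, {"hand": 87, "x": 0, "y": 0, "z": 0.8, "wx": 0, "wy": 0, "wz": 0}, {"hand": 60, "x": 0, "y": 0, "z": 0.8, "wx": 0, "wy": 0, "wz": 0}, {"hand": 50, "x": 0, "y": 0, "z": 0.5, "wx": 0, "wy": 0, "wz": 0}, {"hand": 48, "x": 0, "y": 0, "z": 0, "wx": 0, "wy": 0, "wz": 0}, {"hand": 48, "x": 0, "y": 0, "z": 0, "wx": 0, "wy": 0, "wz": 0}, {"hand": 48, "x": 0, "y": 0, "z": 0, "wx": 0, "wy": 0, "wz": 0}])

```text
time_s: 4.0
position: [0.547, 0.1708, 0.0361]
tcp_rot: [[-0.345, 0.939, 0.002], [0.939, 0.345, 0.0], [-0.001, 0.002, -1.0]]
force: [0.4, -0.1, -0.3]
opening: 0.631
```

```bash
python3 wr.py w3
```

```text
t 4.00 TCP jig mm [5.127e+01 5.000e-02 3.608e+01] open 54.9 F jig [ 0.35 -0.2  -0.29] M [-0.04  0.01 -0.03] yaw err deg 0.07 tilt [ 0.002  -0.0005]
[  6.2  41.8  97.4  -0.   40.7 -14. ]
(28.5, 0, 52) [264.7 264.1]
(35, -51, 52) [281.7 357.1]
(35, 30, 67) [272.8 211.8]
(65, 30, 67) [348.3 211.8]
(65, -76, 67) [342.7 422.9]
(35, -76, 67) [280.1 423. ]
(-65, 30, 67) [ 22.  211.7]
(-20, 75, 15) [174.1  96.5]
```

View pics/w3.png

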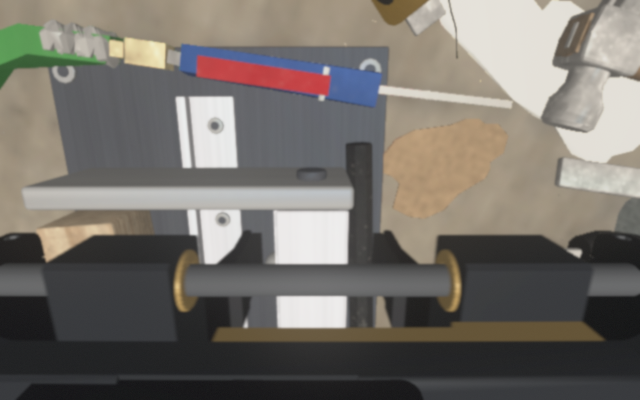

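Tube sits between columns 274 and 349, about 0.9 mm left of the jaw centre; correcting, then closing slowly on tube and button.

Call:
move_arm(moves=[{"hand": 48, "x": 0, "y": -0.04, "z": 0.1, "wx": 0, "wy": 0, "wz": 0}, {"hand": 46, "x": 0, "y": 0, "z": 0, "wx": 0, "wy": 0, "wz": 0}, {"hand": 43, "x": 0, "y": 0, "z": 0, "wx": 0, "wy": 0, "wz": 0}, {"hand": 40, "x": 0, "y": 0, "z": 0, "wx": 0, "wy": 0, "wz": 0}, {"hand": 38, "x": 0, "y": 0, "z": 0, "wx": 0, "wy": 0, "wz": 0}, {"hand": 36, "x": 0, "y": 0, "z": 0, "wx": 0, "wy": 0, "wz": 0}, {"hand": 34, "x": 0, "y": 0, "z": 0, "wx": 0, "wy": 0, "wz": 0}, {"hand": 32, "x": 0, "y": 0, "z": 0, "wx": 0, "wy": 0, "wz": 0}, {"hand": 30, "x": 0, "y": 0, "z": 0, "wx": 0, "wy": 0, "wz": 0}, {"hand": 28, "x": 0, "y": 0, "z": 0, "wx": 0, "wy": 0, "wz": 0}, {"hand": 26, "x": 0, "y": 0, "z": 0, "wx": 0, "wy": 0, "wz": 0}, {"hand": 26, "x": 0, "y": 0, "z": 0, "wx": 0, "wy": 0, "wz": 0}])

```text
time_s: 5.25
position: [0.5446, 0.1702, 0.0324]
tcp_rot: [[-0.344, 0.939, -0.001], [0.939, 0.344, -0.0], [0.0, -0.001, -1.0]]
force: [-5.2, -2.7, 3.1]
opening: 0.345
```

```bash
python3 -c "
from h import *
from rig import bot
status(bot.read_state())"
```

```text
t 5.25 TCP jig mm [48.8   0.29 32.44] open 30.0 F jig [-5.79 -0.75  3.14] M [-0.52  0.77 -0.01] yaw err deg 0.06 tilt [-0.0014  0.0002]
```

Opening 30.0 mm: tube gripped and button flush. Easing the side load and starting to slide outwards.

Call:
move_arm(moves=[{"hand": 26, "x": 0, "y": -0.04, "z": 0, "wx": 0, "wy": 0, "wz": 0}, {"hand": 26, "x": 0.06, "y": 0, "z": 0, "wx": 0, "wy": 0, "wz": 0}, {"hand": 26, "x": 0.06, "y": 0, "z": 0, "wx": 0, "wy": 0, "wz": 0}, {"hand": 26, "x": 0.06, "y": 0, "z": 0, "wx": 0, "wy": 0, "wz": 0}])

```text
time_s: 5.65
position: [0.5439, 0.1722, 0.0324]
tcp_rot: [[-0.345, 0.938, 0.002], [0.938, 0.345, -0.003], [-0.003, 0.0, -1.0]]
force: [-1.0, -10.0, 0.7]
opening: 0.342
```

```bash
cat > st.py <<'E'
from h import *
from rig import bot
status(bot.read_state())
E
python3 st.py
```

```text
t 5.65 TCP jig mm [48.82  2.46 32.44] open 29.8 F jig [-4.39 -9.03  0.7 ] M [-1.71  0.43 -0.07] yaw err deg 0.12 tilt [ 0.0005 -0.0032]
```

Call:
move_arm(moves=[{"hand": 26, "x": 0.06, "y": 0, "z": 0, "wx": 0, "wy": 0, "wz": 0}, {"hand": 26, "x": 0.06, "y": 0, "z": 0, "wx": 0, "wy": 0, "wz": 0}])

```text
time_s: 5.85
position: [0.5433, 0.174, 0.0324]
tcp_rot: [[-0.346, 0.938, 0.002], [0.938, 0.346, -0.004], [-0.005, 0.0, -1.0]]
force: [0.1, -14.6, 0.4]
opening: 0.34
```

```bash
python3 st.py
```

```text
t 5.85 TCP jig mm [48.85  4.32 32.45] open 29.6 F jig [ -4.89 -13.73   0.42] M [-2.47  0.29 -0.11] yaw err deg 0.16 tilt [ 0.0004 -0.0049]
```

Call:
move_arm(moves=[{"hand": 26, "x": 0.06, "y": 0, "z": 0, "wx": 0, "wy": 0, "wz": 0}, {"hand": 26, "x": 0.06, "y": 0, "z": 0, "wx": 0, "wy": 0, "wz": 0}])

```text
time_s: 6.05
position: [0.542, 0.1774, 0.0325]
tcp_rot: [[-0.345, 0.939, 0.002], [0.939, 0.345, -0.003], [-0.003, 0.0, -1.0]]
force: [-0.8, -10.7, 1.0]
opening: 0.339
```

```bash
python3 st.py
```

```text
t 6.05 TCP jig mm [48.86  7.94 32.46] open 29.5 F jig [-4.46 -9.74  1.05] M [-1.67  0.48 -0.08] yaw err deg 0.09 tilt [ 0.0005 -0.0034]
```

Call:
move_arm(moves=[{"hand": 26, "x": 0.06, "y": 0, "z": 0, "wx": 0, "wy": 0, "wz": 0}, {"hand": 26, "x": 0.06, "y": 0, "z": 0, "wx": 0, "wy": 0, "wz": 0}, {"hand": 26, "x": 0.06, "y": 0, "z": 0, "wx": 0, "wy": 0, "wz": 0}, {"hand": 26, "x": 0.06, "y": 0, "z": 0, "wx": 0, "wy": 0, "wz": 0}, {"hand": 26, "x": 0.06, "y": 0, "z": 0, "wx": 0, "wy": 0, "wz": 0}, {"hand": 26, "x": 0.06, "y": 0, "z": 0, "wx": 0, "wy": 0, "wz": 0}, {"hand": 26, "x": 0.06, "y": 0, "z": 0, "wx": 0, "wy": 0, "wz": 0}])

```text
time_s: 6.75
position: [0.5382, 0.1877, 0.0324]
tcp_rot: [[-0.345, 0.939, 0.001], [0.939, 0.345, -0.003], [-0.003, 0.0, -1.0]]
force: [-2.0, -8.9, 1.0]
opening: 0.346
```

```bash
python3 st.py; python3 wr.py w4 >/dev/null
```

```text
t 6.75 TCP jig mm [48.77 18.98 32.45] open 30.1 F jig [-4.91 -7.68  1.04] M [-1.68  0.41 -0.05] yaw err deg 0.1 tilt [ 0.0004 -0.003 ]
```

View pics/w4.png

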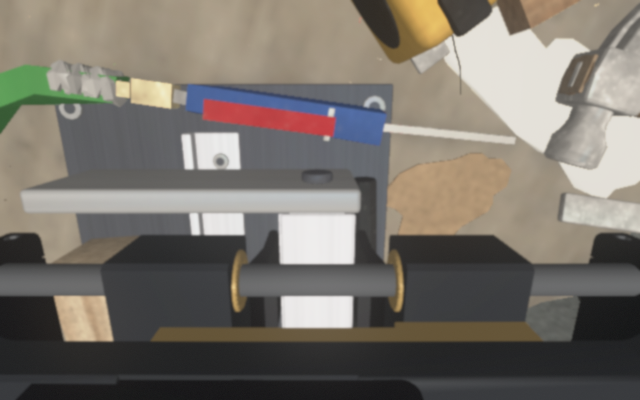

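The stop arm keeps its place relative to the hand (edge at row 211): the tube follows without slip.

Call:
move_arm(moves=[{"hand": 26, "x": 0.06, "y": 0, "z": 0, "wx": 0, "wy": 0, "wz": 0}, {"hand": 26, "x": 0.06, "y": 0, "z": 0, "wx": 0, "wy": 0, "wz": 0}, {"hand": 26, "x": 0.06, "y": 0, "z": 0, "wx": 0, "wy": 0, "wz": 0}, {"hand": 26, "x": 0.06, "y": 0, "z": 0, "wx": 0, "wy": 0, "wz": 0}, {"hand": 26, "x": 0.06, "y": 0, "z": 0, "wx": 0, "wy": 0, "wz": 0}, {"hand": 26, "x": 0.06, "y": 0, "z": 0, "wx": 0, "wy": 0, "wz": 0}, {"hand": 26, "x": 0.06, "y": 0, "z": 0, "wx": 0, "wy": 0, "wz": 0}, {"hand": 26, "x": 0.06, "y": 0, "z": 0, "wx": 0, "wy": 0, "wz": 0}])

```text
time_s: 7.6
position: [0.534, 0.199, 0.0325]
tcp_rot: [[-0.345, 0.939, 0.001], [0.939, 0.345, -0.003], [-0.003, 0.0, -1.0]]
force: [-1.1, -10.0, 0.7]
opening: 0.341
```

```bash
python3 st.py
```

```text
t 7.60 TCP jig mm [48.77 31.03 32.47] open 29.7 F jig [-4.45 -9.01  0.7 ] M [-1.64  0.41 -0.07] yaw err deg 0.1 tilt [ 0.0004 -0.003 ]
```

Call:
move_arm(moves=[{"hand": 26, "x": 0.06, "y": 0, "z": 0, "wx": 0, "wy": 0, "wz": 0}, {"hand": 26, "x": 0.06, "y": 0, "z": 0, "wx": 0, "wy": 0, "wz": 0}, {"hand": 26, "x": 0.06, "y": 0, "z": 0, "wx": 0, "wy": 0, "wz": 0}, {"hand": 26, "x": 0.06, "y": 0, "z": 0, "wx": 0, "wy": 0, "wz": 0}])

```text
time_s: 8.0
position: [0.5319, 0.2047, 0.0324]
tcp_rot: [[-0.345, 0.939, 0.001], [0.939, 0.345, -0.003], [-0.003, 0.0, -1.0]]
force: [-0.9, -9.6, 0.7]
opening: 0.34
```

```bash
python3 st.py
```

```text
t 8.00 TCP jig mm [48.72 37.06 32.44] open 29.6 F jig [-4.1  -8.69  0.72] M [-1.62  0.4  -0.1 ] yaw err deg 0.1 tilt [ 0.0003 -0.0029]
```

Call:
move_arm(moves=[{"hand": 26, "x": 0.06, "y": 0, "z": 0, "wx": 0, "wy": 0, "wz": 0}, {"hand": 26, "x": 0.06, "y": 0, "z": 0, "wx": 0, "wy": 0, "wz": 0}, {"hand": 26, "x": 0.06, "y": 0, "z": 0, "wx": 0, "wy": 0, "wz": 0}])

```text
time_s: 8.3
position: [0.5304, 0.2089, 0.0325]
tcp_rot: [[-0.345, 0.939, 0.001], [0.939, 0.345, -0.003], [-0.003, 0.0, -1.0]]
force: [0.2, -9.6, 1.0]
opening: 0.344
```

```bash
python3 st.py
```

```text
t 8.30 TCP jig mm [48.73 41.58 32.47] open 29.9 F jig [-3.1  -9.14  1.  ] M [-1.72  0.43 -0.04] yaw err deg 0.1 tilt [ 0.0003 -0.0029]
```

Call:
move_arm(moves=[{"hand": 26, "x": 0.06, "y": 0, "z": 0, "wx": 0, "wy": 0, "wz": 0}, {"hand": 26, "x": 0.06, "y": 0, "z": 0, "wx": 0, "wy": 0, "wz": 0}, {"hand": 26, "x": 0.04, "y": 0, "z": 0, "wx": 0, "wy": 0, "wz": 0}])

```text
time_s: 8.6
position: [0.5289, 0.2128, 0.0324]
tcp_rot: [[-0.345, 0.939, 0.001], [0.939, 0.345, -0.002], [-0.003, 0.0, -1.0]]
force: [-2.3, -7.5, 0.9]
opening: 0.344
```

```bash
python3 st.py
```

```text
t 8.60 TCP jig mm [48.7  45.76 32.45] open 29.9 F jig [-4.69 -6.24  0.92] M [-1.45  0.45 -0.08] yaw err deg 0.09 tilt [ 0.0002 -0.0026]
```

Call:
move_arm(moves=[{"hand": 26, "x": 0.04, "y": 0, "z": 0, "wx": 0, "wy": 0, "wz": 0}, {"hand": 26, "x": 0.04, "y": 0, "z": 0, "wx": 0, "wy": 0, "wz": 0}])

```text
time_s: 8.8
position: [0.5281, 0.215, 0.0324]
tcp_rot: [[-0.345, 0.939, 0.001], [0.939, 0.345, -0.002], [-0.002, 0.0, -1.0]]
force: [-1.8, -7.1, 1.3]
opening: 0.343
```

```bash
python3 st.py
```

```text
t 8.80 TCP jig mm [48.69 48.09 32.44] open 29.9 F jig [-4.14 -5.99  1.29] M [-1.22  0.48 -0.02] yaw err deg 0.08 tilt [ 0.0002 -0.0021]
```

Call:
move_arm(moves=[{"hand": 26, "x": 0.03, "y": 0, "z": 0, "wx": 0, "wy": 0, "wz": 0}, {"hand": 26, "x": 0.03, "y": 0, "z": 0, "wx": 0, "wy": 0, "wz": 0}])

```text
time_s: 9.0
position: [0.5274, 0.2169, 0.0325]
tcp_rot: [[-0.344, 0.939, 0.001], [0.939, 0.344, -0.001], [-0.001, 0.0, -1.0]]
force: [-0.3, -5.6, 0.3]
opening: 0.34
```

```bash
python3 st.py
```

```text
t 9.00 TCP jig mm [48.7  50.11 32.46] open 29.6 F jig [-2.18 -5.13  0.33] M [-0.92  0.56 -0.04] yaw err deg 0.06 tilt [ 0.0004 -0.0013]
```

Call:
move_arm(moves=[{"hand": 26, "x": 0.03, "y": 0, "z": 0, "wx": 0, "wy": 0, "wz": 0}, {"hand": 26, "x": 0.03, "y": 0, "z": 0, "wx": 0, "wy": 0, "wz": 0}])

```text
time_s: 9.2
position: [0.5269, 0.2184, 0.0325]
tcp_rot: [[-0.345, 0.939, 0.001], [0.939, 0.345, -0.001], [-0.001, 0.0, -1.0]]
force: [-2.3, -7.3, 1.6]
opening: 0.345
```

```bash
python3 st.py
```

```text
t 9.20 TCP jig mm [48.72 51.68 32.45] open 30.0 F jig [-4.62 -6.06  1.58] M [-1.2   0.43 -0.07] yaw err deg 0.09 tilt [ 0.0004 -0.0015]
```

Call:
move_arm(moves=[{"hand": 26, "x": 0.02, "y": 0, "z": 0, "wx": 0, "wy": 0, "wz": 0}, {"hand": 26, "x": 0.02, "y": 0, "z": 0, "wx": 0, "wy": 0, "wz": 0}])

```text
time_s: 9.4
position: [0.5266, 0.2192, 0.0325]
tcp_rot: [[-0.345, 0.939, 0.001], [0.939, 0.345, -0.001], [-0.002, 0.0, -1.0]]
force: [-1.4, -6.1, 1.7]
opening: 0.34
```

```bash
python3 st.py
python3 - <<'E'
from h import *
from rig import vision
for n in ["scene","top"]:
    c=vision.capture(n); np.savez(n+"1.npz",**c)
    im=c['image'][110:265,210:395,::-1] if n=="top" else c['image'][130:255,240:400,::-1]
    cv2.imwrite(f"pics/{n}1.png",cv2.resize(im,None,fx=4.3,fy=3.8 if n=="top" else 4.3,interpolation=cv2.INTER_CUBIC))
E
```

```text
t 9.40 TCP jig mm [48.73 52.52 32.46] open 29.6 F jig [-3.41 -5.27  1.71] M [-1.26  0.43 -0.03] yaw err deg 0.09 tilt [ 0.0004 -0.0017]
```

View pics/scene1.png

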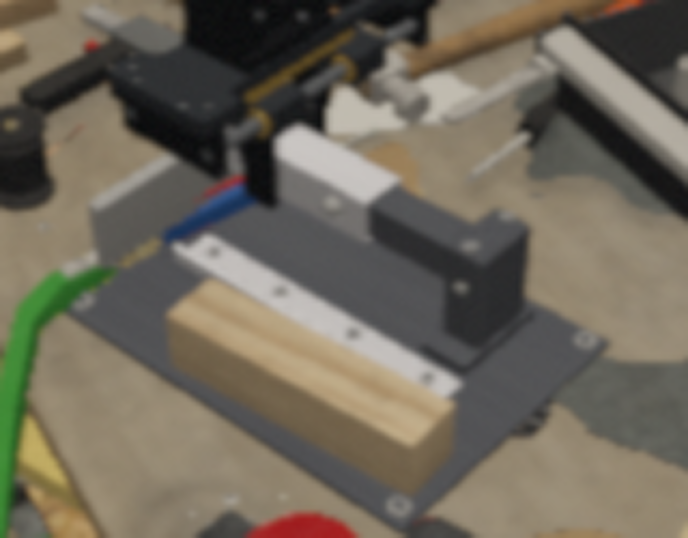

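The picture shows the button's bright head in the hole at about (333,205), and the stop arm passes over the hose wand. Checking for the stop with a couple of millimetres more.

Call:
move_arm(moves=[{"hand": 26, "x": 0.03, "y": 0, "z": 0, "wx": 0, "wy": 0, "wz": 0}, {"hand": 26, "x": 0.03, "y": 0, "z": 0, "wx": 0, "wy": 0, "wz": 0}])

```text
time_s: 9.7
position: [0.5263, 0.2201, 0.0325]
tcp_rot: [[-0.345, 0.938, 0.001], [0.938, 0.345, -0.002], [-0.003, 0.0, -1.0]]
force: [0.3, -10.6, 0.5]
opening: 0.341
```

```bash
python3 st.py
```

```text
t 9.70 TCP jig mm [48.73 53.45 32.46] open 29.7 F jig [ -3.36 -10.1    0.48] M [-1.8   0.3  -0.04] yaw err deg 0.11 tilt [ 0.0003 -0.0026]
```

Call:
move_arm(moves=[{"hand": 26, "x": 0.02, "y": 0, "z": 0, "wx": 0, "wy": 0, "wz": 0}, {"hand": 26, "x": 0.02, "y": 0, "z": 0, "wx": 0, "wy": 0, "wz": 0}])

```text
time_s: 9.9
position: [0.5262, 0.2203, 0.0324]
tcp_rot: [[-0.346, 0.938, 0.001], [0.938, 0.346, -0.003], [-0.004, 0.0, -1.0]]
force: [0.8, -12.6, 1.3]
opening: 0.342
```

```bash
python3 st.py
```

```text
t 9.90 TCP jig mm [48.69 53.68 32.43] open 29.8 F jig [ -3.52 -12.07   1.32] M [-2.18  0.2  -0.14] yaw err deg 0.13 tilt [ 0.0001 -0.0036]
```

The force now climbs without travel: locked against the stop at about 12 N. Relieving the load, letting go and rising to look.

Call:
move_arm(moves=[{"hand": 26, "x": -0.06, "y": 0, "z": 0, "wx": 0, "wy": 0, "wz": 0}, {"hand": 26, "x": -0.04, "y": 0, "z": 0, "wx": 0, "wy": 0, "wz": 0}, {"hand": 50, "x": 0, "y": 0, "z": 0, "wx": 0, "wy": 0, "wz": 0}, {"hand": 60, "x": 0, "y": 0, "z": 0, "wx": 0, "wy": 0, "wz": 0}, {"hand": 60, "x": 0, "y": 0, "z": 0, "wx": 0, "wy": 0, "wz": 0}, {"hand": 60, "x": 0, "y": 0, "z": 0, "wx": 0, "wy": 0, "wz": 0}, {"hand": 60, "x": 0, "y": 0, "z": -0.8, "wx": 0, "wy": 0, "wz": 0}, {"hand": 60, "x": 0, "y": 0, "z": -0.8, "wx": 0, "wy": 0, "wz": 0}, {"hand": 60, "x": 0, "y": 0, "z": -0.8, "wx": 0, "wy": 0, "wz": 0}, {"hand": 87, "x": -0.8, "y": -0.8, "z": -0.8, "wx": 0, "wy": 0, "wz": 0}, {"hand": 87, "x": -0.8, "y": -0.8, "z": -0.8, "wx": 0, "wy": 0, "wz": 0}, {"hand": 87, "x": -0.8, "y": -0.8, "z": -0.5, "wx": 0, "wy": 0, "wz": 0}, {"hand": 87, "x": -0.8, "y": -0.8, "z": 0, "wx": 0, "wy": 0, "wz": 0}, {"hand": 87, "x": -0.6, "y": -0.8, "z": 0, "wx": 0, "wy": 0, "wz": 0}, {"hand": 87, "x": 0, "y": 0, "z": 0, "wx": 0, "wy": 0, "wz": 0}])

```text
time_s: 11.4
position: [0.4629, 0.095, 0.1452]
tcp_rot: [[-0.342, 0.94, -0.002], [0.94, 0.342, -0.0], [0.0, -0.002, -1.0]]
force: [0.9, 0.4, 0.3]
opening: 0.992
```

```bash
python3 wr.py w5
python3 - <<'E'
from h import *
from rig import vision
for n in ["scene","top"]:
    c=vision.capture(n); np.savez(n+"2.npz",**c)
    im=c['image'][110:265,210:395,::-1] if n=="top" else c['image'][130:255,240:400,::-1]
    cv2.imwrite(f"pics/{n}2.png",cv2.resize(im,None,fx=4.3,fy=3.8 if n=="top" else 4.3,interpolation=cv2.INTER_CUBIC))
E
```

```text
t 11.40 TCP jig mm [-53.77 -42.21 145.24] open 86.3 F jig [0.95 0.07 0.3 ] M [-0.04  0.06 -0.05] yaw err deg -0.1 tilt [-0.0017  0.0004]
[ -2.   25.8 107.9  -0.   46.4 -21.9]
(28.5, 0, 52) [427.1 145. ]
(35, -51, 52) [430.1 211.3]
(35, 30, 67) [447.2 102.6]
(65, 30, 67) [491.8 102.6]
(65, -76, 67) [473.5 249. ]
(35, -76, 67) [433.6 249.1]
(-65, 30, 67) [298.  102.7]
(-20, 75, 15) [358.2  43.4]
```

View pics/scene2.png

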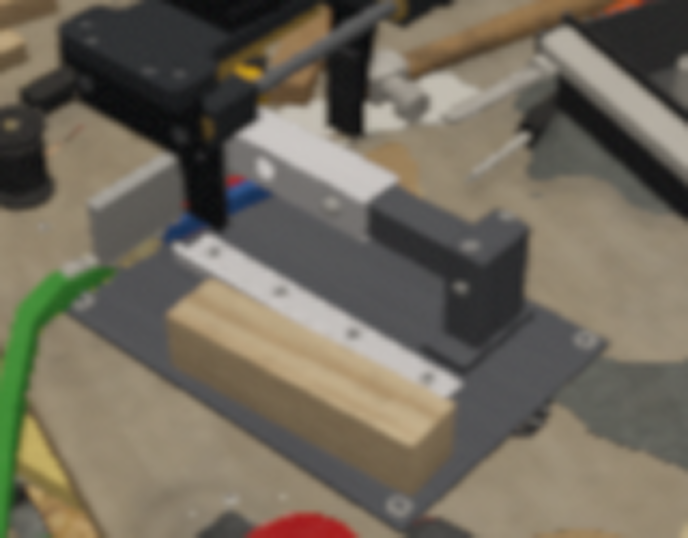

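View pics/w5.png

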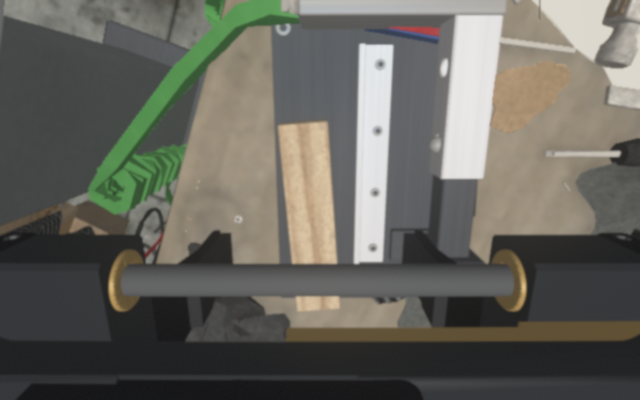

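The wrist view shows the button standing out at (436,144), the empty first hole at (444,67), and the block at (280–328,122) to (338,308). Measuring the slide and the block.

```bash
python3 - <<'E'
from h import *
R,o=jigT(); c=load("w5.npz"); J=lambda u,v,z:((px2w(c,u,v,plane=z)-o)@R*1000).round(1)
print("rear edge",J(460,178,.067),"hole1",J(444,67,.052),"btn",J(436,144,.052),"arm face bottom/top",J(400,24,.022),J(400,13,.067))
for q in [(279,125),(327,122),(338,306),(299,310)]: print("blk",J(*q,.043))
g=c['image'].mean(2); print(g[165:190,460].round().astype(int)); print(g[5:35,330].round().astype(int)); print(g[200,270:345].round().astype(int)); print(g[140,270:345].round().astype(int))
im=c['image'][100:320,240:400,::-1]; cv2.imwrite("pics/w5z.png",cv2.resize(im,None,fx=2.7,fy=2.7,interpolation=cv2.INTER_CUBIC))
E
```

```text
rear edge [ 49.1 -21.6  67. ] hole1 [36.  53.9 52. ] btn [35.   0.7 52. ] arm face bottom/top [10.3 87.4 22. ] [ 0.1 84.5 67. ]
blk [-80.8  14.1  43. ]
blk [-44.9  16.2  43. ]
blk [ -34.4 -139.5   43. ]
blk [ -68.3 -143.4   43. ]
[228 227 228 227 227 227 227 227 227 227 226 225 217 186 138 106 100  99
  98  99  98  98  98  98  98]
[186 184 184 185 186 187 185 177 161 139 112  97  91  90  90  91  90  89
  89  88  88  87  88  89  93  97  97  98  97  97]
[136 136 137 137 138 135 127 114 101  97  96  97  96  99 111 133 155 166
 168 168 172 175 176 178 180 183 184 185 185 185 186 187 188 187 181 174
 167 162 163 164 166 167 169 171 175 178 180 181 182 184 185 186 186 184
 185 187 190 191 190 189 184 174 154 126 106 100  99 100 101 101 101 101
 100 100  99]
[144 144 145 141 132 116 104 104 117 137 156 168 170 169 167 168 171 174
 179 183 187 189 188 186 184 181 175 169 163 159 155 154 155 158 160 162
 164 165 167 169 175 180 184 186 186 186 186 185 185 186 187 189 191 189
 183 174 166 157 141 120 104  99  98 101 101 101 102 102 103 104 103 104
 104 103 104]
```

View pics/w5z.png

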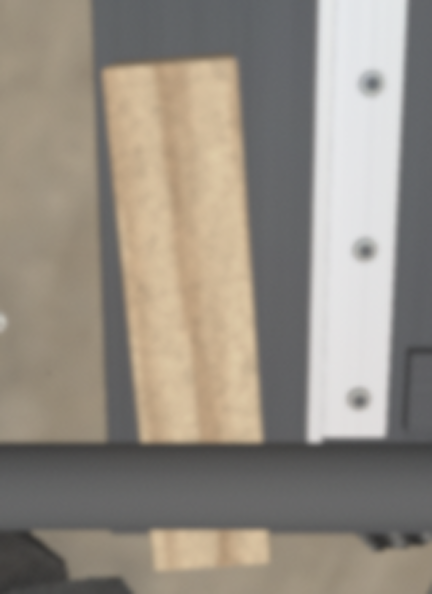

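Slide ≈ 53.3 mm, so the stop face is near y = 83; block at about (-58,-63), yaw 3.9°. Going down over the block.

Call:
move_arm(moves=[{"hand": 75, "x": -0.85, "y": -0.16, "z": 0, "wx": 0, "wy": 0, "wz": -3.8}, {"hand": 68, "x": 0, "y": 0, "z": 0.8, "wx": 0, "wy": 0, "wz": 0}, {"hand": 65, "x": 0, "y": 0, "z": 0.8, "wx": 0, "wy": 0, "wz": 0}, {"hand": 65, "x": 0, "y": 0, "z": 0.8, "wx": 0, "wy": 0, "wz": 0}, {"hand": 65, "x": 0, "y": 0, "z": 0.8, "wx": 0, "wy": 0, "wz": 0}, {"hand": 65, "x": 0, "y": 0, "z": 0.8, "wx": 0, "wy": 0, "wz": 0}, {"hand": 65, "x": 0, "y": 0, "z": 0.6, "wx": 0, "wy": 0, "wz": 0}, {"hand": 60, "x": 0, "y": 0, "z": 0.3, "wx": 0, "wy": 0, "wz": 0}, {"hand": 55, "x": 0, "y": 0, "z": 0, "wx": 0, "wy": 0, "wz": 0}, {"hand": 55, "x": 0, "y": 0, "z": 0, "wx": 0, "wy": 0, "wz": 0}])

```text
time_s: 12.55
position: [0.4689, 0.0756, 0.0227]
tcp_rot: [[-0.406, 0.914, 0.001], [0.914, 0.406, -0.0], [-0.0, 0.001, -1.0]]
force: [-0.1, -1.4, 0.3]
opening: 0.652
```

```bash
python3 wr.py w6
```

```text
t 12.55 TCP jig mm [-54.75 -62.51  22.71] open 56.8 F jig [-0.58 -1.25  0.33] M [-0.11  0.04 -0.01] yaw err deg 3.9 tilt [ 0.0008 -0.0003]
[ -4.4  39.7 111.9   0.   28.4 -28.3]
(28.5, 0, 52) [541.4 143.4]
(35, -51, 52) [527.9 265.8]
(35, 30, 67) [612.4  56. ]
(65, 30, 67) [702.   63.4]
(65, -76, 67) [608.4 343.6]
(35, -76, 67) [535.5 339.7]
(-65, 30, 67) [300.1  31.7]
(-20, 75, 15) [416.6 -49.8]
```

View pics/w6.png

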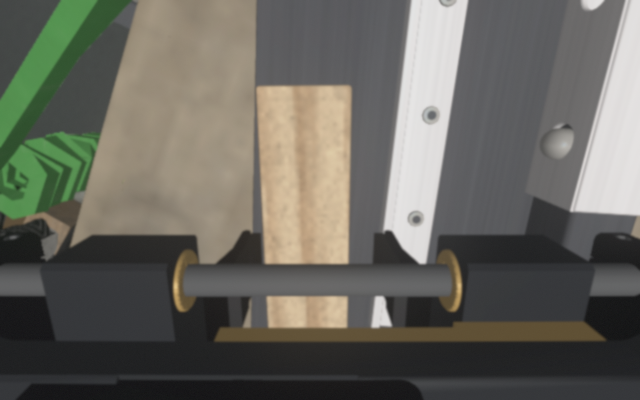

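The button is plainly out at (557,142). The block (columns 257–351) lies about 3.5 mm left of the jaw centre; shifting and gripping.

Call:
move_arm(moves=[{"hand": 55, "x": 0, "y": -0.14, "z": 0.1, "wx": 0, "wy": 0, "wz": 0}, {"hand": 50, "x": 0, "y": 0, "z": 0, "wx": 0, "wy": 0, "wz": 0}, {"hand": 45, "x": 0, "y": 0, "z": 0, "wx": 0, "wy": 0, "wz": 0}, {"hand": 40, "x": 0, "y": 0, "z": 0, "wx": 0, "wy": 0, "wz": 0}, {"hand": 34, "x": 0, "y": 0, "z": 0, "wx": 0, "wy": 0, "wz": 0}, {"hand": 34, "x": 0, "y": 0, "z": 0, "wx": 0, "wy": 0, "wz": 0}, {"hand": 34, "x": 0, "y": 0, "z": 0, "wx": 0, "wy": 0, "wz": 0}, {"hand": 34, "x": 0, "y": 0, "z": 0, "wx": 0, "wy": 0, "wz": 0}])

```text
time_s: 13.4
position: [0.465, 0.0737, 0.0202]
tcp_rot: [[-0.406, 0.914, -0.0], [0.914, 0.406, -0.0], [-0.0, -0.0, -1.0]]
force: [-0.8, -0.3, 3.6]
opening: 0.433
```

```bash
python3 st.py
```

```text
t 13.40 TCP jig mm [-59.09 -62.95  20.21] open 37.7 F jig [-0.85 -0.03  3.65] M [-0.21  0.2   0.04] yaw err deg 3.85 tilt [-0.0001 -0.    ]
```

Call:
move_arm(moves=[{"hand": 34, "x": 0, "y": 0, "z": 0, "wx": 0, "wy": 0, "wz": 1.95}, {"hand": 34, "x": 0, "y": 0, "z": 0, "wx": 0, "wy": 0, "wz": 1.95}, {"hand": 34, "x": 0.2, "y": 0.08, "z": 0, "wx": 0, "wy": 0, "wz": 0}, {"hand": 34, "x": 0.2, "y": 0.08, "z": 0, "wx": 0, "wy": 0, "wz": 0}, {"hand": 34, "x": 0.2, "y": 0.08, "z": 0, "wx": 0, "wy": 0, "wz": 0}, {"hand": 34, "x": 0.2, "y": 0.08, "z": 0, "wx": 0, "wy": 0, "wz": 0}, {"hand": 34, "x": 0.2, "y": 0.08, "z": 0, "wx": 0, "wy": 0, "wz": 0}, {"hand": 34, "x": 0.2, "y": 0.08, "z": 0, "wx": 0, "wy": 0, "wz": 0}])

```text
time_s: 14.2
position: [0.4663, 0.1066, 0.0202]
tcp_rot: [[-0.343, 0.939, 0.0], [0.939, 0.343, -0.0], [-0.0, 0.0, -1.0]]
force: [1.1, -3.3, 5.0]
opening: 0.435
```

```bash
python3 st.py
```

```text
t 14.20 TCP jig mm [-46.64 -32.53  20.18] open 37.8 F jig [-0.13 -3.48  5.01] M [-0.72  0.07  0.03] yaw err deg -0.02 tilt [ 0.0003 -0.0003]
```

Call:
move_arm(moves=[{"hand": 34, "x": 0.2, "y": 0.02, "z": 0, "wx": 0, "wy": 0, "wz": 0}, {"hand": 34, "x": 0.2, "y": 0.02, "z": 0, "wx": 0, "wy": 0, "wz": 0}, {"hand": 34, "x": 0.2, "y": 0.02, "z": 0, "wx": 0, "wy": 0, "wz": 0}, {"hand": 34, "x": 0.2, "y": 0, "z": 0, "wx": 0, "wy": 0, "wz": 0}])

```text
time_s: 14.6
position: [0.4612, 0.1258, 0.0202]
tcp_rot: [[-0.343, 0.939, 0.001], [0.939, 0.343, -0.0], [-0.0, 0.001, -1.0]]
force: [2.0, -4.2, 4.7]
opening: 0.434
```

```bash
python3 st.py;python3 wr.py w7
```

```text
t 14.60 TCP jig mm [-44.82 -12.75  20.2 ] open 37.8 F jig [ 0.38 -4.63  4.68] M [-0.66 -0.1   0.07] yaw err deg -0.04 tilt [ 0.0013 -0.0005]
t 14.60 TCP jig mm [-44.82 -12.75  20.2 ] open 37.8 F jig [ 0.38 -4.63  4.68] M [-0.66 -0.1   0.07] yaw err deg -0.04 tilt [ 0.0013 -0.0005]
[  1.8  40.  111.5  -0.   28.4 -18.2]
(28.5, 0, 52) [493.  252.3]
(35, -51, 52) [492.1 357.3]
(35, 30, 67) [544.7 189.8]
(65, 30, 67) [630.4 189.7]
(65, -76, 67) [570.8 430.5]
(35, -76, 67) [501.2 431.2]
(-65, 30, 67) [254.2 190.2]
(-20, 75, 15) [368.3  66.5]
```

View pics/w7.png

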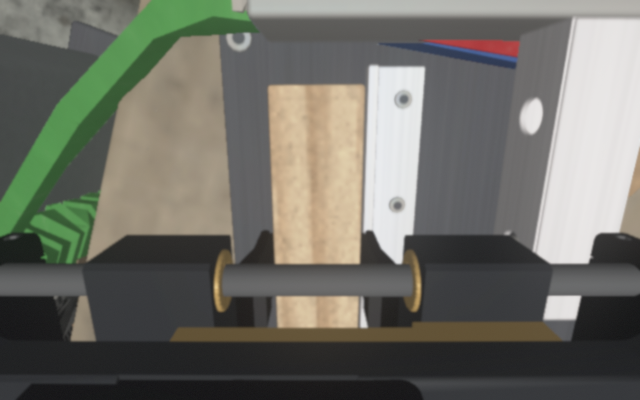

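Block straight in the grip, about 5 mm from the fence and 16 mm from the stop. Bringing it gently up to the fence.

Call:
move_arm(moves=[{"hand": 34, "x": 0.1, "y": 0.06, "z": 0, "wx": 0, "wy": 0, "wz": 0}, {"hand": 34, "x": 0.1, "y": 0.06, "z": 0, "wx": 0, "wy": 0, "wz": 0}, {"hand": 34, "x": 0.1, "y": 0.06, "z": 0, "wx": 0, "wy": 0, "wz": 0}, {"hand": 34, "x": 0, "y": 0.04, "z": 0, "wx": 0, "wy": 0, "wz": 0}])

```text
time_s: 15.05
position: [0.4619, 0.1344, 0.0202]
tcp_rot: [[-0.343, 0.939, -0.003], [0.939, 0.343, -0.0], [0.001, -0.003, -1.0]]
force: [-2.4, -4.2, 8.8]
opening: 0.438
```

```bash
python3 st.py
```

```text
t 15.05 TCP jig mm [-41.15  -4.93  20.18] open 38.1 F jig [-3.73 -3.1   8.82] M [-0.94  0.3  -0.06] yaw err deg -0.03 tilt [-0.0025  0.0005]
```

Call:
move_arm(moves=[{"hand": 34, "x": 0.02, "y": 0.04, "z": 0, "wx": 0, "wy": 0, "wz": 0}, {"hand": 34, "x": 0.02, "y": 0.04, "z": 0, "wx": 0, "wy": 0, "wz": 0}])

```text
time_s: 15.25
position: [0.4626, 0.1355, 0.0202]
tcp_rot: [[-0.343, 0.939, -0.004], [0.939, 0.343, -0.001], [0.001, -0.004, -1.0]]
force: [-2.9, -9.4, 10.6]
opening: 0.432
```

```bash
python3 st.py
```

```text
t 15.25 TCP jig mm [-40.17  -4.06  20.21] open 37.6 F jig [-5.97 -7.85 10.57] M [-1.77  0.4  -0.12] yaw err deg -0.03 tilt [-0.0045  0.0007]
```

Call:
move_arm(moves=[{"hand": 34, "x": 0, "y": 0, "z": -0.06, "wx": 0, "wy": 0, "wz": 0}, {"hand": 34, "x": 0, "y": 0, "z": 0, "wx": 0, "wy": 0, "wz": 0}])

```text
time_s: 15.45
position: [0.4624, 0.1362, 0.0209]
tcp_rot: [[-0.342, 0.94, -0.005], [0.94, 0.342, 0.0], [0.002, -0.005, -1.0]]
force: [-3.1, -2.3, -0.1]
opening: 0.433
```

```bash
python3 st.py
```

```text
t 15.45 TCP jig mm [-40.14  -3.38  20.91] open 37.7 F jig [-3.69 -1.07 -0.12] M [-0.32  0.43 -0.02] yaw err deg -0.07 tilt [-0.0046  0.0019]
```

Call:
move_arm(moves=[{"hand": 34, "x": 0.04, "y": 0.02, "z": 0, "wx": 0, "wy": 0, "wz": 0}, {"hand": 34, "x": 0.04, "y": 0.02, "z": 0, "wx": 0, "wy": 0, "wz": 0}])

```text
time_s: 15.65
position: [0.4618, 0.1379, 0.0207]
tcp_rot: [[-0.343, 0.939, -0.007], [0.939, 0.343, -0.001], [0.002, -0.007, -1.0]]
force: [-4.6, -4.4, -0.9]
opening: 0.438
```

```bash
python3 st.py; python3 wr.py w8 >/dev/null
```

```text
t 15.65 TCP jig mm [-40.11  -1.59  20.69] open 38.1 F jig [-5.79 -2.56 -0.95] M [-1.02  0.83 -0.1 ] yaw err deg -0.04 tilt [-0.007   0.0017]
```

View pics/w8.png

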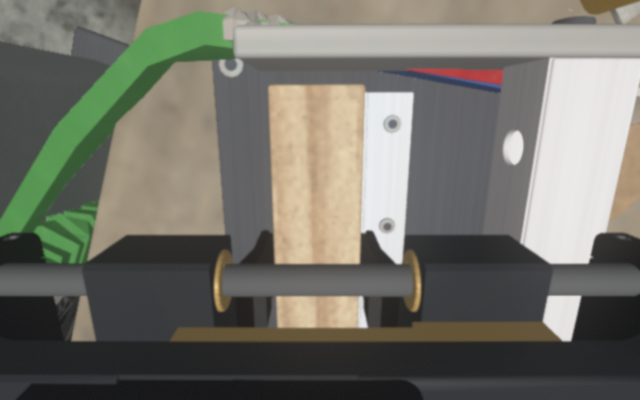

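The block touches the fence (x stopped at -40.1 with 5.8 N); its end at row 85 is a few mm short of the arm. Now along to the stop.

Call:
move_arm(moves=[{"hand": 34, "x": 0.05, "y": 0, "z": 0, "wx": 0, "wy": 0, "wz": 0}, {"hand": 34, "x": 0.05, "y": 0, "z": 0, "wx": 0, "wy": 0, "wz": 0}])

```text
time_s: 15.9
position: [0.4609, 0.1402, 0.0206]
tcp_rot: [[-0.343, 0.939, -0.007], [0.939, 0.343, -0.001], [0.002, -0.007, -1.0]]
force: [-5.1, -3.3, -2.2]
opening: 0.438
```

```bash
python3 st.py
```

```text
t 15.90 TCP jig mm [-40.11   0.88  20.62] open 38.1 F jig [-5.93 -1.39 -2.19] M [-0.9   0.83 -0.08] yaw err deg -0.04 tilt [-0.007   0.0017]
```

Call:
move_arm(moves=[{"hand": 34, "x": 0.04, "y": 0, "z": 0, "wx": 0, "wy": 0, "wz": 0}, {"hand": 34, "x": 0.04, "y": 0, "z": 0, "wx": 0, "wy": 0, "wz": 0}])

```text
time_s: 16.1
position: [0.4602, 0.1421, 0.0206]
tcp_rot: [[-0.343, 0.939, -0.007], [0.939, 0.343, -0.001], [0.002, -0.007, -1.0]]
force: [-3.6, -4.2, -2.4]
opening: 0.431
```

```bash
python3 st.py
```

```text
t 16.10 TCP jig mm [-40.11   2.88  20.62] open 37.5 F jig [-4.86 -2.7  -2.4 ] M [-0.88  0.75 -0.06] yaw err deg -0.04 tilt [-0.007   0.0017]
```

Call:
move_arm(moves=[{"hand": 34, "x": 0.04, "y": 0, "z": 0, "wx": 0, "wy": 0, "wz": 0}, {"hand": 34, "x": 0.04, "y": 0, "z": 0, "wx": 0, "wy": 0, "wz": 0}])

```text
time_s: 16.3
position: [0.4595, 0.1439, 0.0206]
tcp_rot: [[-0.343, 0.939, -0.007], [0.939, 0.343, -0.001], [0.002, -0.007, -1.0]]
force: [-2.8, -9.6, -1.7]
opening: 0.432
```

```bash
python3 st.py
```

```text
t 16.30 TCP jig mm [-40.15   4.88  20.61] open 37.6 F jig [-5.91 -8.09 -1.67] M [-1.64  0.6  -0.1 ] yaw err deg -0.03 tilt [-0.0071  0.0016]
```

Call:
move_arm(moves=[{"hand": 34, "x": 0.03, "y": 0, "z": 0, "wx": 0, "wy": 0, "wz": 0}, {"hand": 34, "x": 0.03, "y": 0, "z": 0, "wx": 0, "wy": 0, "wz": 0}])

```text
time_s: 16.5
position: [0.4595, 0.144, 0.0206]
tcp_rot: [[-0.344, 0.939, -0.007], [0.939, 0.344, -0.003], [-0.0, -0.007, -1.0]]
force: [-2.9, -14.8, -2.8]
opening: 0.433
```

```bash
python3 st.py; python3 wr.py w9 >/dev/null
```

```text
t 16.50 TCP jig mm [-40.09   4.91  20.63] open 37.7 F jig [ -7.87 -12.93  -2.84] M [-2.7   0.69 -0.25] yaw err deg 0.03 tilt [-0.0071 -0.0004]
```

View pics/w9.png

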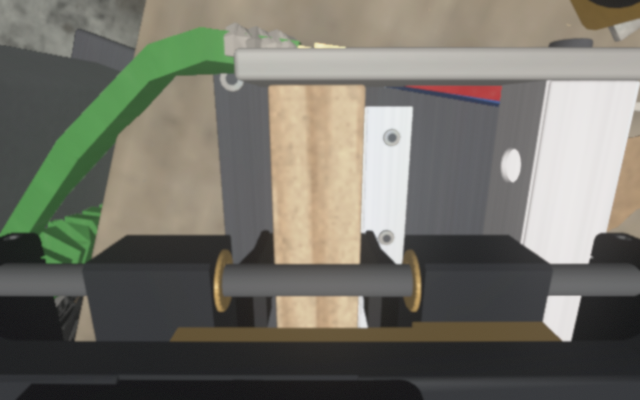

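The block touches the stop arm (y force up to 13 N with no travel). Relieving the loads, then letting go.

Call:
move_arm(moves=[{"hand": 34, "x": -0.05, "y": -0.04, "z": 0, "wx": 0, "wy": 0, "wz": 0}, {"hand": 34, "x": 0, "y": 0, "z": 0, "wx": 0, "wy": 0, "wz": 0}])

```text
time_s: 16.75
position: [0.4595, 0.1438, 0.0207]
tcp_rot: [[-0.343, 0.939, -0.005], [0.939, 0.343, -0.001], [0.001, -0.005, -1.0]]
force: [-3.0, -4.5, -4.2]
opening: 0.432
```

```bash
python3 st.py
```

```text
t 16.75 TCP jig mm [-40.17   4.8   20.74] open 37.6 F jig [-4.38 -3.14 -4.19] M [-0.9   0.75 -0.04] yaw err deg -0.05 tilt [-0.005   0.0013]
```

Call:
move_arm(moves=[{"hand": 34, "x": 0, "y": -0.02, "z": 0.03, "wx": 0, "wy": 0, "wz": 0}, {"hand": 40, "x": 0, "y": 0, "z": 0, "wx": 0, "wy": 0, "wz": 0}, {"hand": 50, "x": 0, "y": 0, "z": 0, "wx": 0, "wy": 0, "wz": 0}, {"hand": 60, "x": 0, "y": 0, "z": 0, "wx": 0, "wy": 0, "wz": 0}, {"hand": 60, "x": 0, "y": 0, "z": 0, "wx": 0, "wy": 0, "wz": 0}, {"hand": 60, "x": 0, "y": 0, "z": -0.4, "wx": 0, "wy": 0, "wz": 0}, {"hand": 60, "x": 0, "y": 0, "z": -0.8, "wx": 0, "wy": 0, "wz": 0}, {"hand": 60, "x": 0, "y": 0, "z": -0.8, "wx": 0, "wy": 0, "wz": 0}, {"hand": 60, "x": 0, "y": 0, "z": -0.8, "wx": 0, "wy": 0, "wz": 0}, {"hand": 60, "x": -0.8, "y": 0, "z": -0.8, "wx": 0, "wy": 0, "wz": 0}, {"hand": 60, "x": -0.8, "y": 0, "z": -0.8, "wx": 0, "wy": 0, "wz": 0}, {"hand": 60, "x": 0, "y": 0, "z": 0, "wx": 0, "wy": 0, "wz": 0}, {"hand": 60, "x": 0, "y": 0, "z": 0, "wx": 0, "wy": 0, "wz": 0}])

```text
time_s: 18.05
position: [0.4754, 0.1064, 0.1316]
tcp_rot: [[-0.342, 0.94, 0.002], [0.94, 0.342, 0.0], [-0.0, 0.002, -1.0]]
force: [0.4, -0.2, -0.5]
opening: 0.689
```

```bash
python3 wr.py w10; python3 - <<'E'
from h import *
from rig import vision
c=vision.capture("scene"); np.savez("scene3.npz",**c)
cv2.imwrite("pics/scene3.png",cv2.resize(c['image'][130:255,240:400,::-1],None,fx=4.3,fy=4.3,interpolation=cv2.INTER_CUBIC))
E
```

```text
t 18.05 TCP jig mm [-38.07 -35.79 131.56] open 59.9 F jig [ 0.32 -0.37 -0.46] M [-0.11  0.07 -0.04] yaw err deg -0.12 tilt [ 0.002  -0.0003]
[ -0.6  27.9 106.7   0.   45.2 -20.6]
(28.5, 0, 52) [409.4 156.3]
(35, -51, 52) [413.5 224.9]
(35, 30, 67) [428.9 112.8]
(65, 30, 67) [475.8 112.8]
(65, -76, 67) [458.4 264.7]
(35, -76, 67) [416.7 264.9]
(-65, 30, 67) [272.  113.1]
(-20, 75, 15) [338.5  49.4]
```

View pics/w10.png

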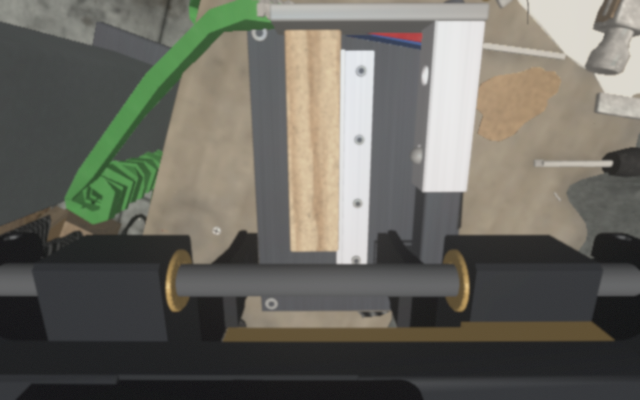

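View pics/scene3.png

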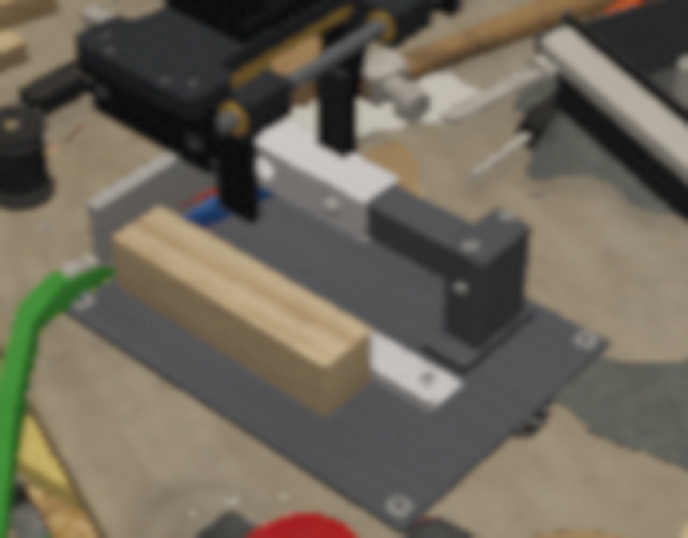

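```bash
python3 - <<'E'
from h import *
R,o=jigT(); c=load("w10.npz"); J=lambda u,v,z:((px2w(c,u,v,plane=z)-o)@R*1000).round(1)
im=c['image'][0:270,250:500,::-1]; cv2.imwrite("pics/w10z.png",cv2.resize(im,None,fx=2.2,fy=2.2,interpolation=cv2.INTER_CUBIC))
im=c['image'][0:60,270:370,::-1]; cv2.imwrite("pics/w10y.png",cv2.resize(im,None,fx=7,fy=7,interpolation=cv2.INTER_CUBIC))
g=c['image'].mean(2)
print(g[0:45,310].round().astype(int)); print(g[0:45,400].round().astype(int))
for v in (60,150,240): print(v,g[v,280:350].round().astype(int))
print(g[240:265,310].round().astype(int))
P=(cloud(c)-o)@R*1000
m=(P[...,2]>38)&(P[...,2]<48)&(P[...,0]<-10)&(P[...,0]>-70)&(P[...,1]<90)
q=P[m]; print(q.min(0),q.max(0),np.median(q,0))
top=P[(P[...,2]>60)&(P[...,2]<72)&(P[...,0]<20)&(P[...,0]>-60)]; print("arm top y",np.percentile(top[:,1],[1,50,99]))
E
```

```text
[133 133 136 147 164 179 187 189 188 187 186 185 184 185 184 185 186 185
 175 159 135 110  96  93  91  91  91  91  94 114 140 155 160 160 158 154
 153 153 154 155 156 156 154 151 151]
[134 133 138 150 164 173 178 180 179 180 179 179 179 180 181 182 183 178
 169 151 127 104  93  90  89  89  88  89  88  89  89  90  95 101 103 103
 103 102 104 107 101  88  74  71  74]
60 [101 101 101 102 112 133 154 163 166 167 169 170 173 175 178 180 183 184
 186 186 186 184 184 185 186 186 182 174 166 159 159 159 163 166 168 170
 169 169 168 169 172 179 184 187 187 187 187 188 187 187 186 184 184 185
 186 184 177 169 165 168 191 218 229 230 226 224 228 231 232 232]
150 [100 101 101 101 101 101 109 133 162 180 182 177 173 172 174 176 177 176
 177 180 184 186 187 187 187 188 191 193 193 192 189 184 173 162 155 156
 161 168 174 176 177 177 176 176 178 181 182 183 186 188 188 188 189 190
 191 192 193 193 193 201 217 226 226 222 224 230 232 233 232 231]
240 [ 93  92  92  93  93  93  94  94  98 115 147 173 185 189 188 182 175 171
 172 176 181 185 188 189 190 190 189 188 187 186 186 185 186 186 183 180
 176 168 159 153 153 159 165 170 174 176 176 178 180 186 189 192 193 192
 191 189 186 184 193 209 218 219 220 222 225 226 227 227 227 227]
[186 185 185 187 188 190 191 191 189 183 168 140 112  97  94  95  95  95
  95  95  95  95  91  83  73]
[-63.90684244 -76.43174241  38.03813068] [-10.05484133  84.08989838  47.9840303 ] [-38.59393681  14.12459015  42.89583104]
arm top y [83.44733092 87.79454178 93.59207861]
```

View pics/w10z.png

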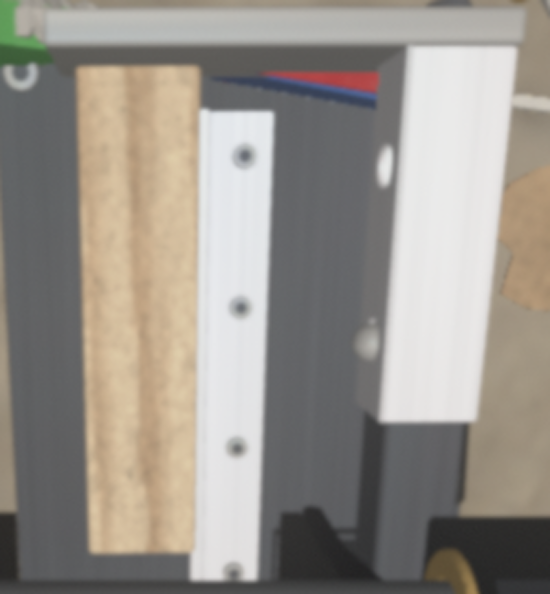

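View pics/w10y.png

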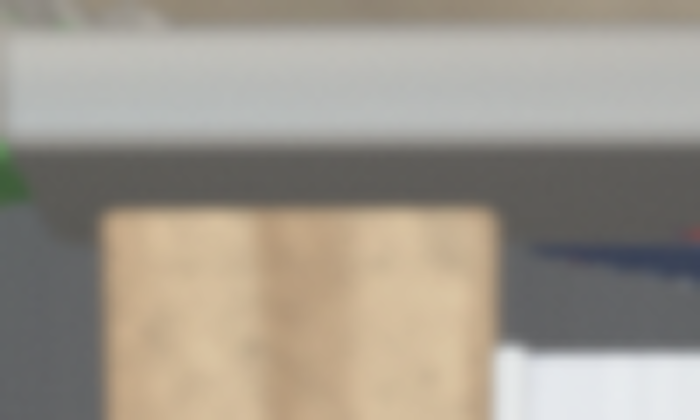

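```bash
python3 - <<'E'
from h import *
R,o=jigT(); c=load("w10.npz"); J=lambda u,v,z:((px2w(c,u,v,plane=z)-o)@R*1000).round(2)
print("arm top edge",J(310,19.6,.067),"block far end",J(310,29.3,.043),"near end",J(310,251,.043))
print("left edge",J(285.2,60,.043),J(287.6,150,.043),J(289.9,240,.043)); print("right",J(339.8,60,.043),J(338.9,150,.043),J(337.8,240,.043))
print("arm bottom edge",J(400,32.5,.022))
E
```

```text
arm top edge [-40.4   84.19  67.  ] block far end [-40.8   83.48  43.  ] near end [-41.97 -75.58  43.  ]
left edge [-57.75  64.41  43.  ] [-57.58   3.44  43.  ] [-57.5 -66.3  43. ]
right [-20.73  64.34  43.  ] [-20.48   3.35  43.  ] [-20.32 -66.42  43.  ]
arm bottom edge [23.83 85.35 22.  ]
```

The measurements put the block 0–1 mm from both faces (far end y ≈ 83.5–84 against the arm at about 84.2; right side x ≈ -20.5), with a skew of about 0.003 rad. The button is out and the arm is clear, so I'm handing in.

```bash
python3 -c "
from rig import order
print(order.hand_in())"
```

```text
the job is handed in; nothing more can be done
None
```

The jig is reset and the job is handed in at about 18 s of the 51 s; `order.hand_in()` reports no verdict.

- **Stop:** I pinched the tube and button flush and slid the tube outwards about 53 mm. I eased off at about 12 N at the wrist, once force rose without further travel. The highest pull along the slide was 14 N, at the start; the 25 N limit is on the button itself, which I can't read. The last pictures show the button standing out of the second hole.
- **Block:** I gripped it, straightened it and slid it against the fence, then the stop arm. At the stop the force reached about 13 N with no more travel. I relieved the loads, let go and lifted clear.
- **Last checks (wrist picture before handing in):**
  - Block centre is at x ≈ -39 mm, with a skew of about 0.003 rad.
  - The gap to the stop arm is about 1 mm or less.
  - Wrist force was near zero.
- **Small disagreements:**
  - The first pictures put the second hole at 51–52 mm, against 53 to 54 mm measured after the slide.
  - The block measured about 1 mm short of its stated size, and the hand read x = -40.1 mm with the block against the fence, where -39 was expected. Both are within the 2 mm calibration.

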